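Make up two kiln firing kits

ROBOT

A 6-joint arm with a two-finger parallel gripper is mounted at the origin on the work surface. World frame = base frame: x ahead of the robot, y to its left, z up, the work surface at z = 0. Lengths are in m, angles in rad, forces in N, time in s.
With the tool pointing down it reaches from about 0.425 to 0.95 m from the base axis. Payload 3.5 kg.
Tool frame: the origin (TCP) lies midway between the tips of the shut fingers; the grasp point (between the pads) lies 19 mm behind it; x points along the fingers, y is the direction in which the jaws open and shut, and the axes are right-handed (so a half turn about x gives the same grasp; the last joint's range is limited). The gripper opens to 85 mm and grips with 20 to 120 N. Pads are 22 mm wide; open, the fingers measure 114 mm over their backs; the gripper's body (76 mm by 85 mm) begins 54 mm behind the grasp point. The pads swing forward as they close: fully open they stand 13 mm farther back than shut.
Start: joints at [-1.299, 0.286, 1.577, -0, 1.279, -0.15], TCP at [0.276, -0.616, 0.231] pointing down, gripper open.
Joint ranges: [-2.77, 2.77], [-0.9, 2.22], [0.21, 2.48], [-1.53, 4.67], [0.24, 2.81], [-2.84, 2.84]. Speed limits (rad/s): [2.79, 2.79, 3.14, 3.14, 3.14, 3.14].

INTERFACE

Orientations are given as a unit quaternion [x, y, z, w].
In Python, from plant import ctrl, vision gives the robot as it stands. The module is installed in compiled form; this text tells all that it offers.
- The arm moves only by the tool play_rows, never from a script. Its arguments are lists of equal length, an entry for each row: "claw": the closure in counts, from 0 (fully open) to 255 (shut); "travel": the shift along the tool's x, y, z in m, a list of three; "dr": the turn, a rotation vector about the tool's x, y, z in rad, a list of three. In form: {"claw": [claw, ...], "travel": [[tx, ty, tz], ...], "dr": [[wx, wy, wz], ...]}. A call has 1 to 20 rows; each row is the pose to reach, as a shift and turn from the pose measured when the call began, along the tool's axes at that moment; what a row does not reach only later rows make up. A row lasts 1/10 s, in which the tool goes at most 50 mm and 8.59 degrees, less where a joint would pass 70% of its speed; a pose out of reach is approached as far as the arm can. A call with a gripper value outside its range is refused whole. The fingers move at their own pace and stop on an object; "force" is the grip in N (left out, the last holds). Time passes only in rows, so rows that repeat a pose let the fingers close. It gives the time, the measured TCP pose, the force and the opening at its end, in the units of the state.
- ctrl.get_state(): the state, without advancing time (a new reading comes with each control period).
- vision.read_camera(name): name is "scene" or "top"; returns a dict with "img" (420x560x3 uint8, red, green, blue), "range_z" (420x560 float32, m along the optical axis (not along the pixel's ray), 0 where there is no reading), "K" (3x3 intrinsics, pixels), "world_to_cam" (4x4, takes a point from world to camera coordinates). Camera axes: x right, y up, looking along -z (the intrinsics and any distortion apply to the point x, -y, -z); pixel columns grow to the right and rows downward; lengths in m; the calibration is good to about 2 mm. A picture is of the moment at which its call begins.
- ctrl.sign_off(): hands the job in, once; it reports no verdict.
The state is a dict: "time": time; "qpos": joint angles; "dq": joint speeds; "joint_efforts": joint torques, N m; "eef_pos": TCP position; "tcp_rot": TCP orientation; "contact_force": force on the tool from outside, world axes, zero at the start; "wrist_torque": the same for the moment, N m; "opening": opening from 0.0 (shut) to 1.0 (fully open).
Only numpy, scipy, OpenCV 4.12 (cv2) and the standard library are available. Lean on these libraries where they do the work, as an engineer would, in place of code of your own. Each camera call takes 0.05 s, during which the arm holds its last target.

TASK

Make up the two firing kits. Blue tray: stand the terracotta beaker on its terracotta spot and the round cream prop on its cream spot. Yellow tray: lower the setter plate over both dowels until it lies fully home on its pads, then stand the teal cup upright on the middle of the plate, and stand the square grey prop on its grey square; leave the white cup, the glaze jar and the brush where they are.

Things in the scene. Friction and masses are not known exactly. Their poses are not given: they have to be found in the camera images.
- setter_center (a point): Setter plate: flat cream-coloured refractory plate, 150 x 54 x 14 mm, lying flat on the bench, with two through holes of 16 mm diameter on its long centre line, 55 mm either side of its centre. Point: the plate's centre, 7 mm above its underside. x along the 150 mm length, y across the 54 mm width, z up. It is the same either way round. About 240 g.
- teal_cup_center (a point): Teal (blue-green) glazed cup: open round cup 52 mm in diameter, 60 mm high, with two small ring handles on opposite sides (51 mm out from the axis at most, about 22 to 50 mm above the foot). Stands upright on the bench. Point: on its axis, 30 mm above its foot. x runs through both handles, so the plain sides are at +y and -y. About 120 g.
- terracotta_beaker_center (a point): Terracotta (orange-brown) beaker: open round, no handles, 56 mm in diameter, 75 mm high, upright on the bench. Point: on its axis, 37.5 mm above its foot; z up. About 160 g.
- round_prop_center (a point): Round kiln prop: cream solid cylinder 36 mm in diameter, 70 mm high, standing upright, with a small brown dot in its top. Point: on its axis, 35 mm above its foot; z up. About 130 g.
- square_prop_center (a point): Square kiln prop: dark slate-grey block 38 x 38 mm, 45 mm high, standing on the bench. Point: its centre, 22.5 mm above its foot; x and y square to its sides, z up. About 120 g.
- blue_tray: Blue kit tray, fixed, 140 mm (its x) by 240 mm (its y). Origin: centre of its underside, at bench height; z up. Deck 8 mm above the bench, lip 5 mm wide and 4 mm higher round the edge. Flat painted spots on its y axis: a terracotta-coloured disc, 70 mm across, at y = -55 mm for the terracotta beaker; a cream disc, 52 mm, at y = +55 mm for the round prop.
- yellow_tray: Yellow kit tray; size, deck, lip and origin as the blue one. On its y axis: 10 mm steel dowels at y = -90 and +20 mm, tops 36 mm above bench, last 6 mm tapered to 4 mm, each in an aluminium pad 40 x 30 mm, top 16 mm above bench. Plate home: on both pads, length along tray y, centre at y = -35 mm, 23 mm above bench, its top at 30 mm. Flat dark-grey 52 mm square at y = +85 mm for the square prop.
- white_cup_center (a point): White cup, same shape and size as the teal one (52 mm in diameter, 60 mm high, two ring handles); loose, not needed, to be left alone. Point: on its axis, 30 mm above its foot.
- glaze_jar_center (a point): Amber glass jar with a black cap, 60 mm in diameter, 76 mm high; loose, not needed, to be left alone. Point: on its axis, 38 mm above its foot.
- brush_center (a point): Broad flat glaze brush, green handle, 200 mm long, 42 mm wide, 20 mm thick, lying on the bench; loose, not needed, to be left alone. Point: on its long axis, half-way along, 10 mm above the bench. x runs along its handle towards the bristles.
There are look-alikes about, which are no part of the job. There is more than one size of the part that bears round_prop_center; the job needs the largest.

How it is judged:
On the way:
1. the setter plate lies home on both dowels while the teal cup is not yet on it (x of setter_center in the frame of yellow_tray between -0.006 and 0.006 m and y of setter_center in the frame of yellow_tray between -0.041 and -0.029 m and z of setter_center in the frame of yellow_tray between 0.02 and 0.026 m and angle between setter_center's own z axis and vertical below 0.05 rad and angle between the x axis of setter_center and the y axis of yellow_tray, either way round below 0.12 rad and horizontal distance between teal_cup_center and setter_center above 0.06 m), for 0.2 s.
At the end, for the whole second after the job is handed in: Plate home on both yellow-tray dowels (6 mm, 3 mm in height, level); teal cup upright within 15 mm of its middle; square prop, and on the blue tray beaker and round prop, upright within 15 mm each way of the centres of their own spots; all at rest (x of setter_center in the frame of yellow_tray between -0.006 and 0.006 m and y of setter_center in the frame of yellow_tray between -0.041 and -0.029 m and z of setter_center in the frame of yellow_tray between 0.02 and 0.026 m and angle between setter_center's own z axis and vertical below 0.05 rad and angle between the x axis of setter_center and the y axis of yellow_tray, either way round below 0.12 rad and horizontal distance between teal_cup_center and setter_center below 0.015 m and z of teal_cup_center in the frame of yellow_tray between 0.056 and 0.064 m and angle between each of teal_cup_center, square_prop_center, terracotta_beaker_center, round_prop_center's own z axis and vertical below 0.1 rad and x of square_prop_center in the frame of yellow_tray between -0.015 and 0.015 m and y of square_prop_center in the frame of yellow_tray between 0.07 and 0.1 m and z of square_prop_center in the frame of yellow_tray between 0.0265 and 0.0345 m and x of terracotta_beaker_center in the frame of blue_tray between -0.015 and 0.015 m and y of terracotta_beaker_center in the frame of blue_tray between -0.07 and -0.04 m and z of terracotta_beaker_center in the frame of blue_tray between 0.0415 and 0.0495 m and x of round_prop_center in the frame of blue_tray between -0.015 and 0.015 m and y of round_prop_center in the frame of blue_tray between 0.04 and 0.07 m and z of round_prop_center in the frame of blue_tray between 0.039 and 0.047 m and linear speed of each of setter, teal_cup, terracotta_beaker, round_prop, square_prop below 0.02 m/s); the robot touches nothing.
It fails at once if the white cup is moved by more than 30 mm (distance of white_cup_center from where it was at the start of the episode above 0.03 m).
It fails at once if the glaze jar is moved by more than 30 mm (distance of glaze_jar_center from where it was at the start of the episode above 0.03 m).
It fails at once if the brush is moved by more than 30 mm (distance of brush_center from where it was at the start of the episode above 0.03 m).
It also fails if it takes over 128 s, if anything falls off the work surface, if the arm or the gripper's body presses on something with over 40 N, if the wrist force passes 120 N, or if a joint passes its speed limit or range.

## Working session

There is one attempt and no reset: what is moved stays moved. The work goes in short steps, Python scripts to look and compute and a tool call to move; the robot and the scene stay as the last step left them, time stands still between calls to the robot, and variables do not carry over. Pictures are saved under pics/ and viewed, and the job is handed in when it is done.

Besides the shell and the picture viewer there is one more tool, called after "Emit:" in YAML: its name, and indented under it one key for each argument. play_rows: Moves the arm, as the interface text tells. Its arguments: {"type":"object","properties":{"claw":{"type":"array","items":{"type":"number"}},"travel":{"type":"array","items":{"type":"array","items":{"type":"number"}}},"dr":{"type":"array","items":{"type":"array","items":{"type":"number"}}},"force":{"type":"number"}},"required":["claw","travel","dr"]}

```bash
mkdir -p pics; cat > h.py <<'E'
import numpy as np, cv2
from plant import ctrl, vision
def snap(n,tag):
    d=vision.read_camera(n); np.savez(f'{tag}.npz',**d); cv2.imwrite(f'pics/{tag}.png',d['img'][:,:,::-1]); return d
def load(tag): return dict(np.load(f'{tag}.npz'))
def ray(d,u,v):
    K=d['K'];x=(u-K[0,2])/K[0,0];y=(v-K[1,2])/K[1,1]
    T=np.linalg.inv(d['world_to_cam']); r=T[:3,:3]@np.array([x,-y,-1.]); return T[:3,3],r
def atz(d,u,v,z):
    o,r=ray(d,u,v); return o+r*(z-o[2])/r[2]
def cloud(d):
    h,w=d['range_z'].shape; u,v=np.meshgrid(np.arange(w),np.arange(h)); K=d['K'];Z=d['range_z']
    P=np.stack([(u-K[0,2])/K[0,0]*Z,-(v-K[1,2])/K[1,1]*Z,-Z,np.ones_like(Z)],-1)
    return (P@np.linalg.inv(d['world_to_cam']).T)[...,:3]
def proj(d,p):
    c=d['world_to_cam']@np.append(p,1);K=d['K'];return K[0,0]*c[0]/-c[2]+K[0,2],K[1,1]*-c[1]/-c[2]+K[1,2]
E
python3 - <<'E'
from h import *
for n in('scene','top'):
    d=snap(n,n+'0'); print(n,list(d),d['K'].tolist(),np.linalg.inv(d['world_to_cam']).round(3).tolist())
s=ctrl.get_state();print(s)
E
```

```text
scene ['img', 'range_z', 'K', 'world_to_cam'] [[459.2518884887594, 0.0, 279.651307542453], [0.0, 459.2518884887594, 203.65482490881107], [0.0, 0.0, 1.0]] [[0.866, -0.294, 0.404, 1.005], [0.499, 0.543, -0.675, -0.676], [-0.021, 0.786, 0.618, 0.668], [0.0, 0.0, 0.0, 1.0]]
top ['img', 'range_z', 'K', 'world_to_cam'] [[500.4436114314464, 0.0, 278.71828726088455], [0.0, 500.4436114314464, 203.1734943993567], [0.0, 0.0, 1.0]] [[-0.01, 0.991, -0.13, 0.392], [-1.0, -0.007, 0.022, 0.01], [0.021, 0.13, 0.991, 1.444], [0.0, 0.0, 0.0, 1.0]]
{'time': 0.1, 'qpos': array([-1.29901085e+00,  2.87100672e-01,  1.57804485e+00,  1.66910080e-05,
        1.27862450e+00, -1.49999323e-01]), 'dq': array([-0.00138908, -0.0025804 , -0.00297424, -0.00015171,  0.00120351,
        0.00178498]), 'joint_efforts': array([ 3.83660090e-04, -4.07297802e+01, -2.93699169e+01, -1.64030121e-04,
        3.42660234e-03,  1.46189177e-05]), 'eef_pos': array([ 0.27620478, -0.6152396 ,  0.23006206]), 'tcp_rot': array([-0.69139921, -0.14878748,  0.69148163, -0.14725002]), 'contact_force': array([-0.07787073, -0.5911059 , -0.88568423]), 'wrist_torque': array([-0.00520854,  0.03233589,  0.01293392]), 'opening': 0.9955194217151426}
```

View pics/scene0.png

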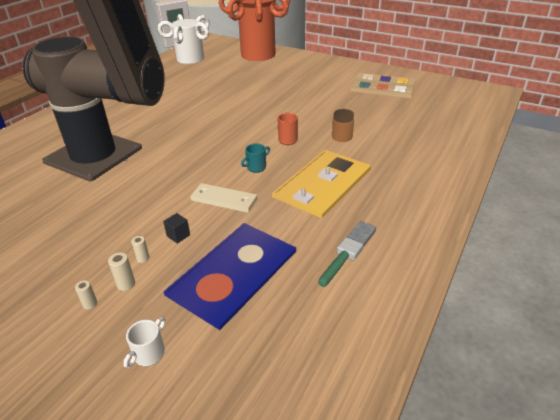

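View pics/top0.png

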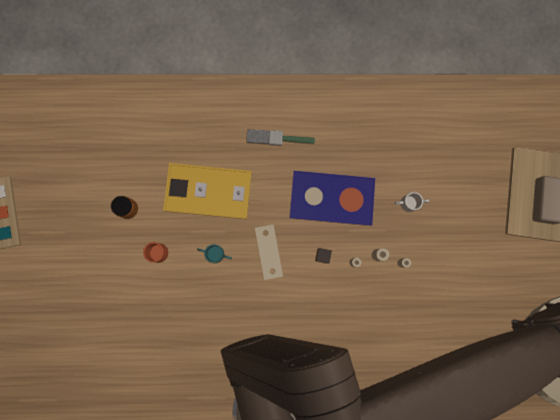

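```bash
python3 - <<'E'
from h import *
d=load('top0'); c=d['img'][125:285,100:440,::-1]; cv2.imwrite('pics/c1.png',cv2.resize(c[:, :170],None,fx=4.6,fy=3.7,interpolation=cv2.INTER_CUBIC)[:600]) 
cv2.imwrite('pics/c1.png',cv2.resize(d['img'][150:285,100:290,::-1],None,fx=4,fy=4,interpolation=cv2.INTER_CUBIC))
cv2.imwrite('pics/c2.png',cv2.resize(d['img'][150:285,250:440,::-1],None,fx=4,fy=4,interpolation=cv2.INTER_CUBIC))
s=load('scene0');cv2.imwrite('pics/c3.png',cv2.resize(s['img'][210:370,60:260,::-1],None,fx=3.7,fy=3.7,interpolation=cv2.INTER_CUBIC))
cv2.imwrite('pics/c4.png',cv2.resize(s['img'][90:230,170:380,::-1],None,fx=3.8,fy=3.8,interpolation=cv2.INTER_CUBIC))
E
```

```text
(no output)
```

View pics/c1.png

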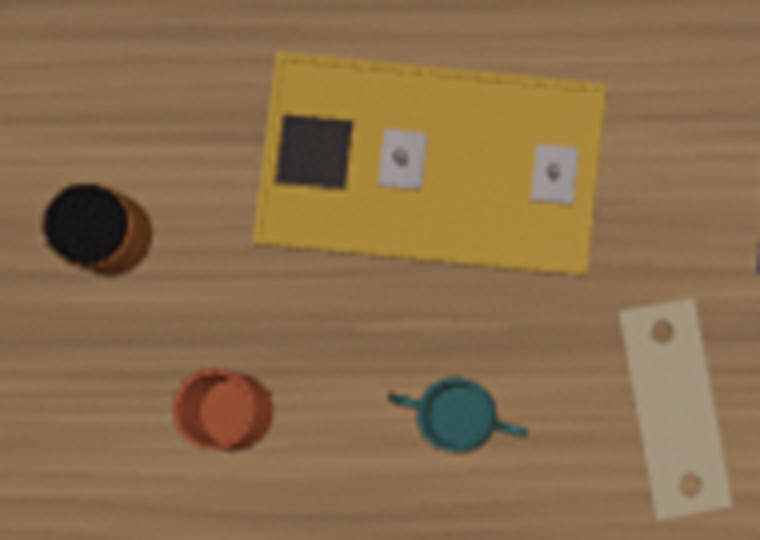

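View pics/c2.png

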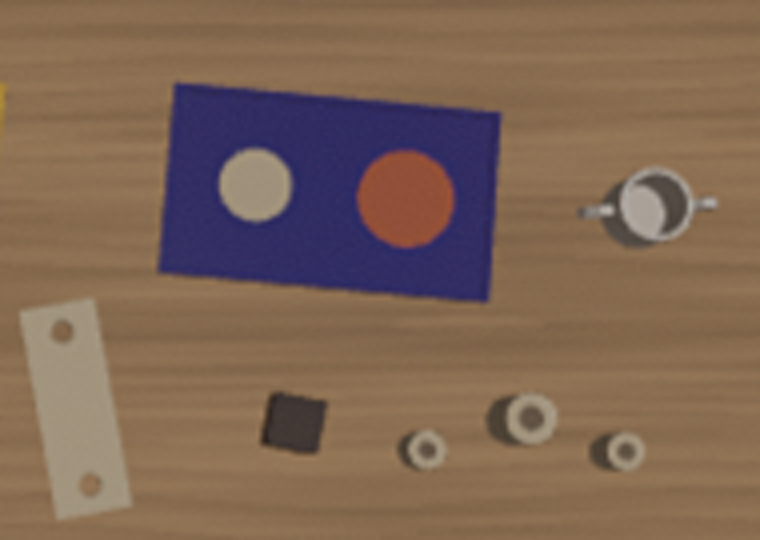

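View pics/c3.png

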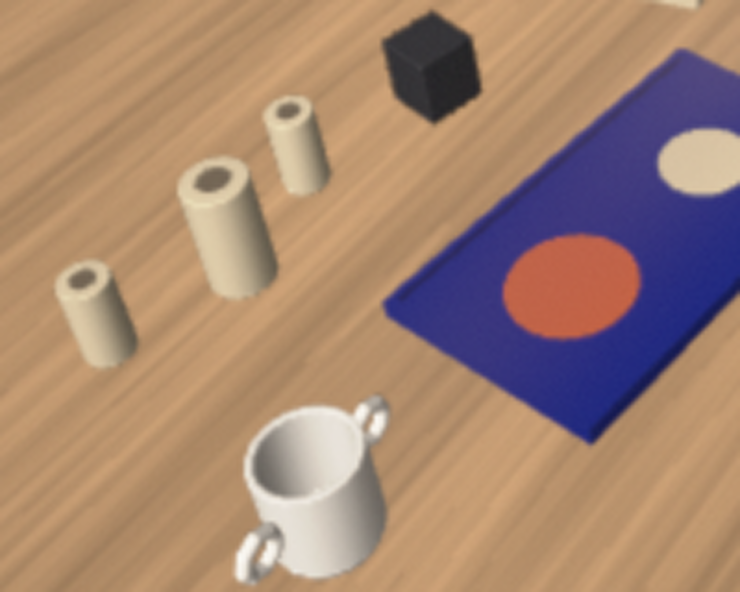

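View pics/c4.png

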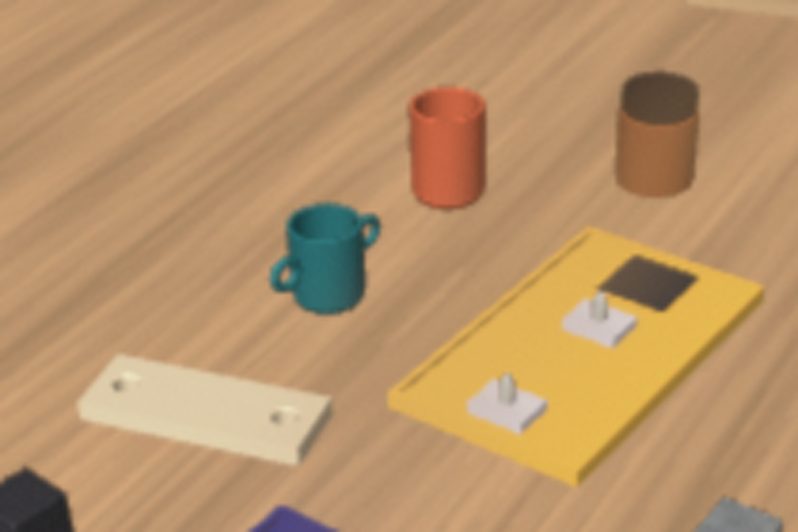

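```bash
python3 - <<'E'
from h import *
t=load('top0');s=load('scene0')
def c1(x,y):return (x+.5)/4-.5+100,(y+.5)/4-.5+150
def c2(x,y):return (x+.5)/4-.5+250,(y+.5)/4-.5+150
def c3(x,y):return (x+.5)/3.7-.5+60,(y+.5)/3.7-.5+210
def c4(x,y):return (x+.5)/3.8-.5+170,(y+.5)/3.8-.5+90
def T(n,f,x,y,z,d=t): print(n,atz(d,*f(x,y),z).round(4))
for n,x,y,z in [('dowel+20',401,155,.036),('dowel-90',553,170,.036),('pad+20',403,159,.016),('pad-90',554,174,.016),('greysq',314,152,.008),('hole1',662,331,.014),('hole2',690,485,.014),('Yc',276,52,.012),('Yc',605,85,.012),('Yc',587,273,.012),('Yc',254,243,.012),('P',620,312,.014),('P',695,298,.014),('P',732,506,.014),('P',656,520,.014),('teal',457,415,.06),('h',393,398,.036),('h',523,432,.036),('beaker rim',214,409,.075)]:T(n,c1,x,y,z)
for n,x,y,z in [('cream',256,185,.008),('terra',406,199,.008),('Bc',174,83,.012),('Bc',501,112,.012),('Bc',489,301,.012),('Bc',158,272,.012),('white',656,205,.06),('sq',272,392,.045),('sq',327,402,.045),('sq',317,454,.045),('prop',531,418,.07),('p2',427,450,.05),('p3',626,451,.05)]:T(n,c2,x,y,z)
print('scene')
for n,x,y,z in [('cream',704,161,.008),('terra',571,286,.008),('prop',214,180,.07),('sq',434,12,.045),('sq',384,43,.045),('sq',430,68,.045),('sq',472,38,.045)]:T(n,c3,x,y,z,s)
for n,x,y,z in [('dowel+20',600,295,.036),('dowel-90',506,377,.036),('greysq',647,283,.008),('hole1',285,416,.014),('hole2',126,384,.014),('teal',326,223,.06),('beaker',448,104,.075)]:T(n,c4,x,y,z,s)
for d in(t,s):
  P=cloud(d)
  for n,u in [('bench',(268,240)if d is t else (200,280))]: print(P[u[1],u[0]])
P=cloud(t)
for n,p in dict(prop=(382,255),p2=(356,262),sq=(323,255),pl=(268,251),deck=(332,215)).items(): print(n,P[p[1],p[0]].round(4))
E
```

```text
dowel+20 [0.6202 0.2017 0.036 ]
dowel-90 [0.6087 0.0939 0.036 ]
pad+20 [0.6205 0.2029 0.016 ]
pad-90 [0.6089 0.0944 0.016 ]
greysq [0.6273 0.2682 0.008 ]
hole1 [0.4952 0.0173 0.014 ]
hole2 [ 0.3859 -0.0018  0.014 ]
Yc [0.7004 0.2962 0.012 ]
Yc [0.6747 0.0576 0.012 ]
Yc [0.5375 0.0709 0.012 ]
Yc [0.5609 0.3093 0.012 ]
P [0.5091 0.0473 0.014 ]
P [ 0.5187 -0.0065  0.014 ]
P [ 0.3709 -0.0314  0.014 ]
P [0.3617 0.0224 0.014 ]
teal [0.4353 0.1581 0.06  ]
h [0.4483 0.2054 0.036 ]
h [0.4238 0.1146 0.036 ]
beaker rim [0.4404 0.3208 0.075 ]
cream [ 0.6006 -0.1242  0.008 ]
terra [ 0.5896 -0.2332  0.008 ]
Bc [ 0.6755 -0.0654  0.012 ]
Bc [ 0.6527 -0.3039  0.012 ]
Bc [ 0.5145 -0.2904  0.012 ]
Bc [ 0.5373 -0.052   0.012 ]
white [ 0.577  -0.4003  0.06  ]
sq [ 0.4492 -0.1291  0.045 ]
sq [ 0.4419 -0.1675  0.045 ]
sq [ 0.4059 -0.1597  0.045 ]
prop [ 0.4288 -0.3044  0.07  ]
p2 [ 0.4079 -0.2356  0.05  ]
p3 [ 0.4059 -0.3745  0.05  ]
scene
cream [ 0.6018 -0.1252  0.008 ]
terra [ 0.5915 -0.235   0.008 ]
prop [ 0.4316 -0.3063  0.07  ]
sq [ 0.4187 -0.1277  0.045 ]
sq [ 0.4117 -0.1633  0.045 ]
sq [ 0.4491 -0.1675  0.045 ]
sq [ 0.4533 -0.1356  0.045 ]
dowel+20 [0.6232 0.1981 0.036 ]
dowel-90 [0.6113 0.0895 0.036 ]
greysq [0.6283 0.2653 0.008 ]
hole1 [0.4966 0.0156 0.014 ]
hole2 [ 0.3894 -0.0046  0.014 ]
teal [0.4399 0.1572 0.06  ]
beaker [0.4437 0.3178 0.075 ]
[0.47367358 0.00923182 0.00873326]
[ 0.55616366 -0.23264532  0.00636006]
prop [ 0.4265 -0.304   0.0669]
p2 [ 0.4083 -0.2351  0.0472]
sq [ 0.4286 -0.1443  0.0404]
pl [0.4422 0.0094 0.012 ]
deck [ 0.5446 -0.1766  0.0058]
```

```bash
cat >> h.py <<'E'
from scipy.spatial.transform import Rotation as R
def st():
    s=ctrl.get_state(); Rm=R.from_quat(s['tcp_rot']).as_matrix(); return s,Rm
def goal(p,psi):
    s,M=st(); c,n=np.cos(psi),np.sin(psi)
    G=np.array([[0,0,-1],[c,n,0],[n,-c,0]]).T
    print('t=%.2f'%s['time'],'pos',s['eef_pos'].round(4),'psi %.3f'%np.arctan2(M[1,1],M[0,1]),'tilt %.3f'%np.arccos(-M[2,0]),'q',s['qpos'].round(2),'op %.3f'%s['opening'],'F',s['contact_force'].round(1))
    p=np.array(p,float)
    for k in range(-1,2):
        pass
    print(' travel',(M.T@(p-s['eef_pos'])).round(4),'dr',R.from_matrix(M.T@G).as_rotvec().round(4))
E
python3 - <<'E'
from h import *
goal([.442,.0065,.1],1.743); goal([.442,.0065,.1],1.743-np.pi)
E
```

```text
t=0.10 pos [ 0.2762 -0.6152  0.2301] psi -1.149 tilt 0.002 q [-1.3   0.29  1.58  0.    1.28 -0.15] op 0.996 F [-0.1 -0.6 -0.9]
 travel [ 0.1313 -0.4991 -0.4058] dr [-2.892e+00 -3.200e-03 -1.000e-04]
t=0.10 pos [ 0.2762 -0.6152  0.2301] psi -1.149 tilt 0.002 q [-1.3   0.29  1.58  0.    1.28 -0.15] op 0.996 F [-0.1 -0.6 -0.9]
 travel [ 0.1313 -0.4991 -0.4058] dr [ 2.496e-01 -1.000e-04  2.200e-03]
```

Emit:
play_rows:
  claw: [0,0,0,0,0,0,0,0,0,0,0,0,0,0,0,0,0,0]
  travel:
    - [0,-0.03,-0.04]
    - [0.01,-0.06,-0.08]
    - [0.02,-0.09,-0.12]
    - [0.02,-0.12,-0.16]
    - [0.02,-0.15,-0.2]
    - [0.02,-0.185,-0.245]
    - [0.02,-0.216,-0.288]
    - [0.02,-0.25,-0.3]
    - [0.03,-0.28,-0.32]
    - [0.04,-0.32,-0.335]
    - [0.05,-0.36,-0.35]
    - [0.06,-0.4,-0.37]
    - [0.08,-0.44,-0.385]
    - [0.1,-0.47,-0.4]
    - [0.12,-0.499,-0.406]
    - [0.131,-0.499,-0.406]
    - [0.131,-0.499,-0.406]
    - [0.131,-0.499,-0.406]
  dr:
    - [0,0,0]
    - [0,0,0]
    - [0,0,0]
    - [0,0,0]
    - [0.05,0,0]
    - [0.05,0,0]
    - [0.1,0,0]
    - [0.1,0,0]
    - [0.1,0,0]
    - [0.15,0,0]
    - [0.15,0,0]
    - [0.2,0,0]
    - [0.2,0,0]
    - [0.25,0,0]
    - [0.25,0,0]
    - [0.25,0,0]
    - [0.25,0,0]
    - [0.25,0,0]
  force: 50

```text
time: 1.9
eef_pos: [0.4428, 0.0057, 0.1006]
tcp_rot: [0.705, 0.061, -0.705, 0.06]
contact_force: [0.0, -0.5, 0.1]
opening: 0.999
```

```bash
python3 - <<'E'
from h import *
goal([.442,.0065,.002],1.743-np.pi)
snap('scene','s1')
E
```

```text
t=1.90 pos [0.4428 0.0057 0.1006] psi -1.400 tilt 0.002 q [-0.22 -0.08  2.23  0.    0.99  1.18] op 0.999 F [ 0.  -0.5  0.1]
 travel [ 0.0986 -0.0007  0.0006] dr [-0.001  -0.0002  0.0017]
```

View pics/s1.png

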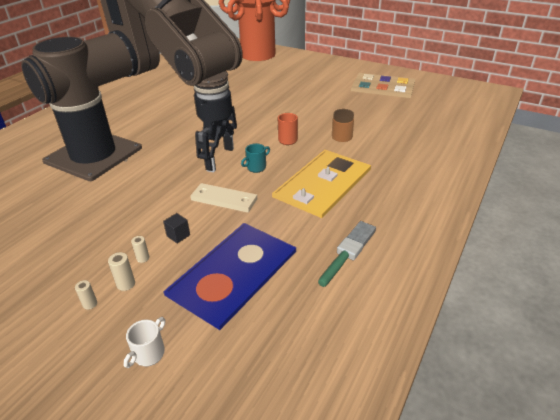

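Emit:
play_rows:
  claw: [0,0,0,0,0,0,255,255,255,255,255,255,255,255]
  travel:
    - [0.03,0,0]
    - [0.06,0,0]
    - [0.08,0,0]
    - [0.09,0,0]
    - [0.098,-0.001,0]
    - [0.098,-0.001,0]
    - [0.098,-0.001,0]
    - [0.098,-0.001,0]
    - [0.098,-0.001,0]
    - [0.098,-0.001,0]
    - [0.098,-0.001,0]
    - [0.098,-0.001,0]
    - [0.098,-0.001,0]
    - [0.098,-0.001,0]
  dr:
    - [0,0,0]
    - [0,0,0]
    - [0,0,0]
    - [0,0,0]
    - [0,0,0]
    - [0,0,0]
    - [0,0,0]
    - [0,0,0]
    - [0,0,0]
    - [0,0,0]
    - [0,0,0]
    - [0,0,0]
    - [0,0,0]
    - [0,0,0]
  force: 60

```text
time: 3.35
eef_pos: [0.4446, 0.0063, 0.0048]
tcp_rot: [0.706, 0.061, -0.703, 0.06]
contact_force: [-1.7, -0.1, 6.1]
opening: 0.607
```

Emit:
play_rows:
  claw: [255,255,255,255,255,255,255,255]
  travel:
    - [-0.005,0,0]
    - [-0.015,0,0]
    - [-0.03,0,0]
    - [-0.05,0,0]
    - [-0.07,0,0]
    - [-0.095,0,0]
    - [-0.095,0,0]
    - [-0.095,0,0]
  dr:
    - [0,0,0]
    - [0,0,0]
    - [0,0,0]
    - [0,0,0]
    - [0,0,0]
    - [0,0,0]
    - [0,0,0]
    - [0,0,0]

```text
time: 4.15
eef_pos: [0.4443, 0.0062, 0.1001]
tcp_rot: [0.706, 0.06, -0.703, 0.06]
contact_force: [-0.1, -0.1, -1.5]
opening: 0.607
```

```bash
python3 - <<'E'
from h import *
goal([.6158,.1458,.1],-.107)
s=snap('scene','s2');t=snap('top','t2')
cv2.imwrite('pics/s2c.png',cv2.resize(s['img'][110:220,160:360,::-1],None,fx=4,fy=4,interpolation=cv2.INTER_CUBIC))
E
```

```text
t=4.15 pos [0.4443 0.0062 0.1001] psi -1.400 tilt 0.005 q [-0.22 -0.08  2.23  0.    0.98  1.18] op 0.607 F [-0.1 -0.1 -1.5]
 travel [ 0.001  -0.1083 -0.1928] dr [-1.2929 -0.0042 -0.0036]
```

View pics/s2c.png

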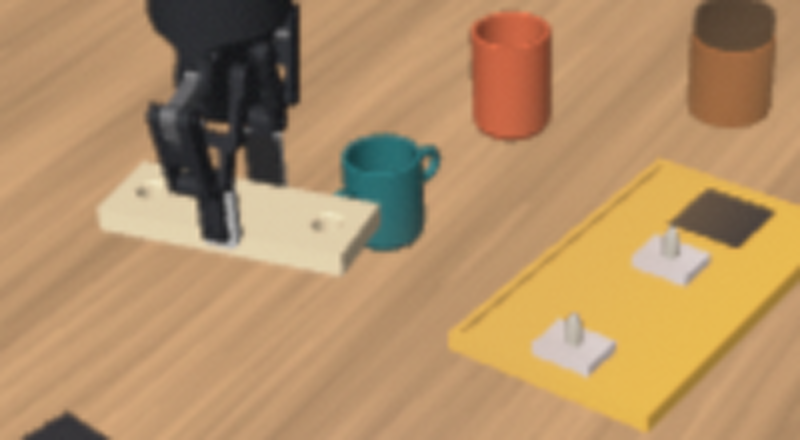

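Emit:
play_rows:
  claw: [255,255,255,255,255,255,255,255,255,255,255,255,255,255,255,255]
  travel:
    - [-0.02,-0.005,-0.01]
    - [-0.02,-0.015,-0.025]
    - [-0.02,-0.025,-0.045]
    - [-0.02,-0.035,-0.065]
    - [-0.02,-0.048,-0.085]
    - [-0.02,-0.06,-0.105]
    - [-0.02,-0.07,-0.125]
    - [-0.02,-0.082,-0.145]
    - [-0.02,-0.093,-0.165]
    - [-0.01,-0.102,-0.18]
    - [0,-0.108,-0.19]
    - [0.01,-0.108,-0.193]
    - [0.025,-0.108,-0.193]
    - [0.03,-0.108,-0.193]
    - [0.03,-0.108,-0.193]
    - [0.03,-0.108,-0.193]
  dr:
    - [-0.06,0,0]
    - [-0.16,0,0]
    - [-0.28,0,0]
    - [-0.4,0,0]
    - [-0.52,0,0]
    - [-0.64,0,0]
    - [-0.76,0,0]
    - [-0.88,0,0]
    - [-1.0,0,0]
    - [-1.12,-0.002,-0.002]
    - [-1.22,-0.004,-0.004]
    - [-1.293,-0.004,-0.004]
    - [-1.293,-0.004,-0.004]
    - [-1.293,-0.004,-0.004]
    - [-1.293,-0.004,-0.004]
    - [-1.293,-0.004,-0.004]

```text
time: 5.85
eef_pos: [0.6147, 0.1455, 0.0686]
tcp_rot: [-0.525, -0.474, 0.527, -0.471]
contact_force: [0.5, -0.2, -1.3]
opening: 0.603
```

```bash
python3 - <<'E'
from h import *
goal([.6158,.1458,.07],-.107)
s=snap('scene','s3');t=snap('top','t3')
cv2.imwrite('pics/s3c.png',cv2.resize(s['img'][110:240,230:400,::-1],None,fx=4.6,fy=4.6,interpolation=cv2.INTER_CUBIC))
cv2.imwrite('pics/t3c.png',cv2.resize(t['img'][140:240,150:270,::-1],None,fx=6,fy=6,interpolation=cv2.INTER_CUBIC))
E
```

```text
t=5.85 pos [0.6147 0.1455 0.0686] psi -0.108 tilt 0.005 q [0.07 0.37 1.79 0.   0.99 0.18] op 0.603 F [ 0.5 -0.2 -1.3]
 travel [-0.0014  0.0011 -0.0004] dr [-0.0009 -0.0006  0.0046]
```

View pics/s3c.png

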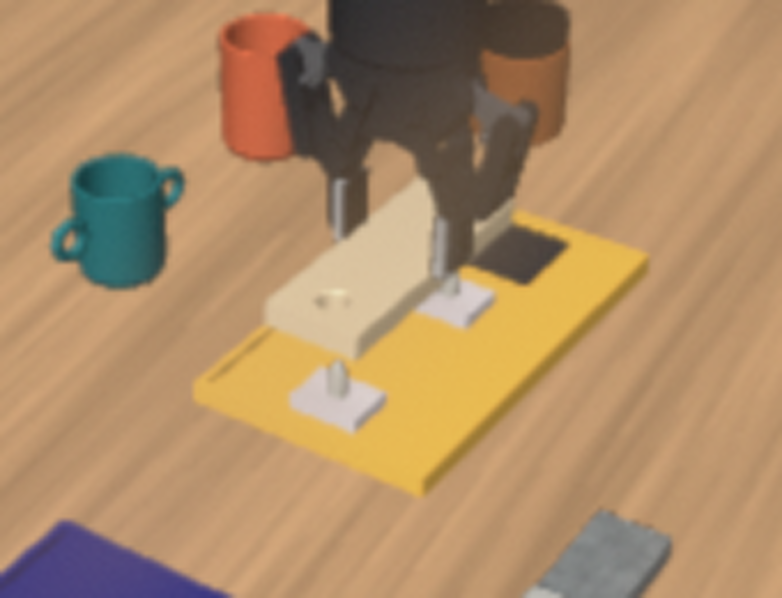

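View pics/t3c.png

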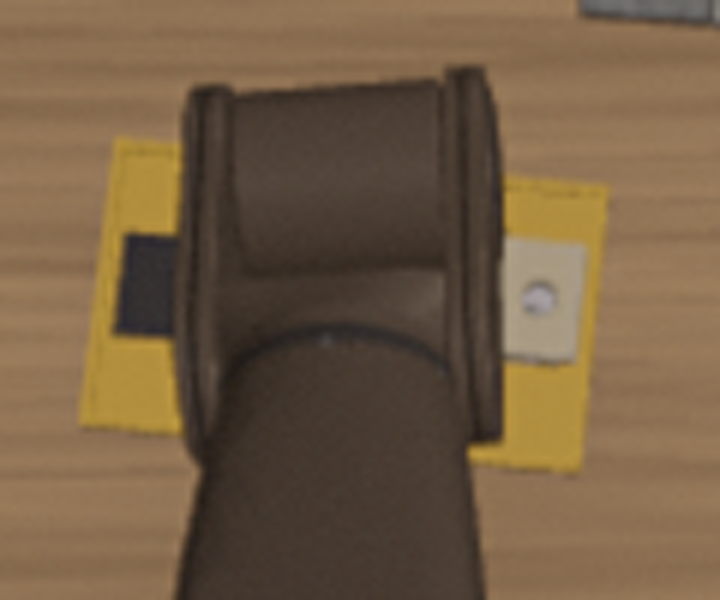

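```bash
python3 - <<'E'
from h import *
t=load('t3');s=load('s3')
f=lambda x,y:((x+.5)/6-.5+150,(y+.5)/6-.5+140)
g=lambda x,y:((x+.5)/4.6-.5+230,(y+.5)/4.6-.5+110)
for z in(.0776,):
  print('t hole',atz(t,*f(540,298),z),[atz(t,*f(*p),z).round(4) for p in[(588,245),(575,362)]])
  print('s hole',atz(s,*g(331,300),z),[atz(s,*g(*p),z).round(4) for p in[(267,298),(357,332)]])
print('s dowel',atz(s,*g(338,362),.036),'padc',atz(s,*g(338,396),.016))
for P,d in((t,'t'),(s,'s')):pass
# template: upsample hole blobs
E
```

```text
t hole [0.61032306 0.08670173 0.0776    ] [array([0.6349, 0.0646, 0.0776]), array([0.5805, 0.0707, 0.0776])]
s hole [0.60991358 0.08515032 0.0776    ] [array([0.5814, 0.0718, 0.0776]), array([0.6335, 0.0671, 0.0776])]
s dowel [0.61089111 0.09165895 0.036     ] padc [0.61203259 0.08994688 0.016     ]
```

Emit:
play_rows:
  claw: [255,255,255,255,255,255]
  travel:
    - [0,0,-0.003]
    - [0.005,0,-0.005]
    - [0.012,0,-0.005]
    - [0.02,0,-0.005]
    - [0.021,0,-0.005]
    - [0.021,0,-0.005]
  dr:
    - [0,0,0.005]
    - [0,0,0.005]
    - [0,0,0.005]
    - [0,0,0.005]
    - [0,0,0.005]
    - [0,0,0.005]

```text
time: 6.55
eef_pos: [0.6152, 0.1506, 0.0476]
tcp_rot: [0.526, 0.472, -0.526, 0.472]
contact_force: [0.5, 0.2, -1.4]
opening: 0.606
```

```bash
python3 - <<'E'
from h import *
goal([.6158,.1508,.021],-.107)
s=snap('scene','s4');t=snap('top','t4')
a=cv2.resize(s['img'][150:230,260:380,::-1],None,fx=6,fy=6,interpolation=cv2.INTER_CUBIC)
cv2.imwrite('pics/s4c.png',a)
cv2.imwrite('pics/t4c.png',cv2.resize(t['img'][165:215,220:270,::-1],None,fx=10,fy=10,interpolation=cv2.INTER_CUBIC))
E
```

```text
t=6.55 pos [0.6152 0.1506 0.0476] psi -0.108 tilt 0.001 q [0.08 0.4  1.79 0.   0.95 0.19] op 0.606 F [ 0.5  0.2 -1.4]
 travel [ 0.0266  0.0005 -0.0003] dr [-0.0006 -0.0006 -0.0005]
```

View pics/s4c.png

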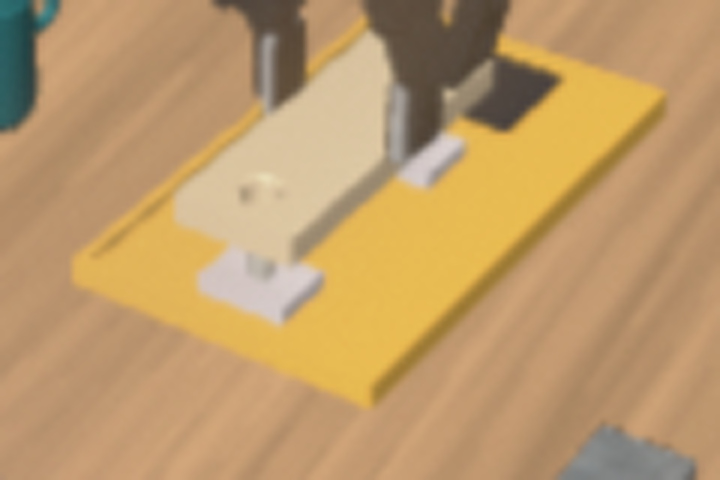

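View pics/t4c.png

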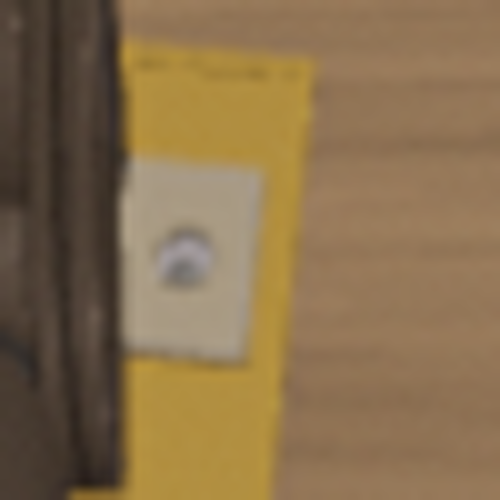

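```bash
python3 - <<'E'
from h import *
t=load('t4');s=load('s4')
print(atz(t,(184.5)/10-.5+220,(256.5)/10-.5+165,.0566), 'dowel?',atz(t,(186.5)/10-.5+220,(270.5)/10-.5+165,.036))
print(atz(s,(262.5)/6-.5+260,(188.5)/6-.5+150,.0566))
E
```

```text
[0.6111615  0.09245289 0.0566    ] dowel? [0.61039132 0.09310995 0.036     ]
[0.61074967 0.09225367 0.0566    ]
```

Emit:
play_rows:
  claw: [255,255,255,255,255,255,255,255]
  travel:
    - [0.004,0,0]
    - [0.008,0,0]
    - [0.012,0,0]
    - [0.016,0,0]
    - [0.02,0,0]
    - [0.023,0,0]
    - [0.025,0,0]
    - [0.025,0,0]
  dr:
    - [0,0,0]
    - [0,0,0]
    - [0,0,0]
    - [0,0,0]
    - [0,0,0]
    - [0,0,0]
    - [0,0,0]
    - [0,0,0]

```text
time: 7.45
eef_pos: [0.6158, 0.1506, 0.0232]
tcp_rot: [0.527, 0.472, -0.526, 0.473]
contact_force: [-0.2, 1.3, -2.1]
opening: 0.604
```

```bash
python3 - <<'E'
from h import *
goal([.6158,.1508,.021],-.107)
s=snap('scene','s5')
a=cv2.resize(s['img'][150:230,260:380,::-1],None,fx=6,fy=6,interpolation=cv2.INTER_CUBIC)
cv2.imwrite('pics/s5c.png',a)
E
```

```text
t=7.45 pos [0.6158 0.1506 0.0232] psi -0.108 tilt 0.002 q [0.08 0.44 1.8  0.   0.9  0.19] op 0.604 F [-0.2  1.3 -2.1]
 travel [ 0.0022  0.     -0.0002] dr [-0.0006 -0.0009 -0.0016]
```

View pics/s5c.png

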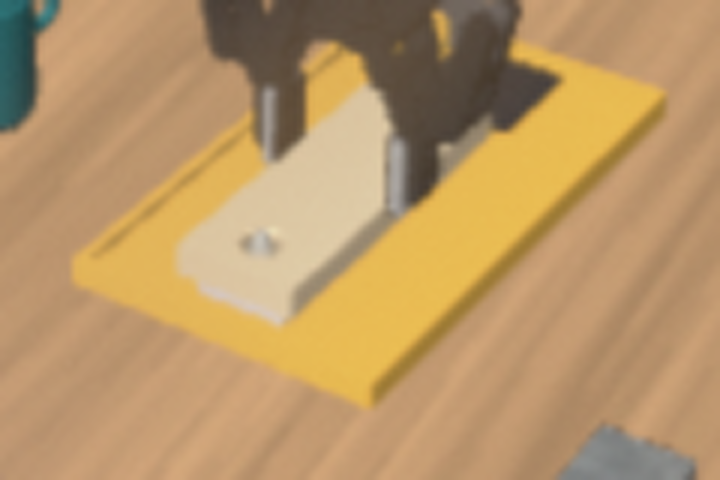

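Emit:
play_rows:
  claw: [255,255,255,60,30,0,0,0,0,0,0,0,0,0]
  travel:
    - [0.001,0,0]
    - [0.003,0,0]
    - [0.003,0,0]
    - [0.002,0,0]
    - [0.002,0,0]
    - [0.002,0,0]
    - [0.002,0,0]
    - [0,0,0]
    - [-0.02,0,0]
    - [-0.05,0,0]
    - [-0.09,0,0]
    - [-0.11,0,0]
    - [-0.11,0,0]
    - [-0.11,0,0]
  dr:
    - [0,0,0]
    - [0,0,0]
    - [0,0,0]
    - [0,0,0]
    - [0,0,0]
    - [0,0,0]
    - [0,0,0]
    - [0,0,0]
    - [0,0,0]
    - [0,0,0]
    - [0,0,0]
    - [0,0,0]
    - [0,0,0]
    - [0,0,0]

```text
time: 8.9
eef_pos: [0.6156, 0.1505, 0.1334]
tcp_rot: [0.527, 0.472, -0.525, 0.473]
contact_force: [-0.8, 0.3, -0.3]
opening: 1.001
```

```bash
python3 - <<'E'
from h import *
goal([.4375,.1577,.13],-.263)
s=snap('scene','s6')
a=cv2.resize(s['img'][130:230,230:380,::-1],None,fx=5,fy=5,interpolation=cv2.INTER_CUBIC)
cv2.imwrite('pics/s6c.png',a)
E
```

```text
t=8.90 pos [0.6156 0.1505 0.1334] psi -0.108 tilt 0.002 q [0.08 0.29 1.76 0.   1.09 0.19] op 1.001 F [-0.8  0.3 -0.3]
 travel [ 0.003  -0.1778  0.012 ] dr [ 0.1554 -0.0012 -0.0022]
```

View pics/s6c.png

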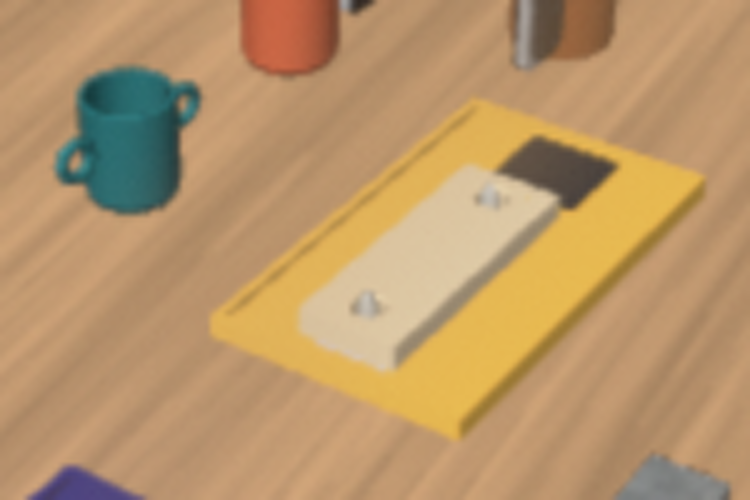

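Emit:
play_rows:
  claw: [0,0,0,0,0,0,0,0,0,0,0,0,0]
  travel:
    - [0,-0.03,0.002]
    - [0,-0.07,0.005]
    - [0,-0.11,0.008]
    - [0,-0.15,0.01]
    - [0,-0.175,0.012]
    - [0.003,-0.178,0.012]
    - [0.03,-0.178,0.012]
    - [0.06,-0.178,0.012]
    - [0.09,-0.178,0.012]
    - [0.11,-0.178,0.012]
    - [0.122,-0.178,0.012]
    - [0.122,-0.178,0.012]
    - [0.122,-0.178,0.012]
  dr:
    - [0.03,0,0]
    - [0.07,0,0]
    - [0.1,0,0]
    - [0.14,0,0]
    - [0.155,0,0]
    - [0.155,0,0]
    - [0.155,0,0]
    - [0.155,0,0]
    - [0.155,0,0]
    - [0.155,0,0]
    - [0.155,0,0]
    - [0.155,0,0]
    - [0.155,0,0]

```text
time: 10.25
eef_pos: [0.437, 0.1577, 0.0101]
tcp_rot: [0.561, 0.43, -0.561, 0.43]
contact_force: [-0.0, -0.5, 0.8]
opening: 0.996
```

```bash
python3 - <<'E'
from h import *
goal([.4375,.1577,.01],-.263)
s=snap('scene','s7')
a=cv2.resize(s['img'][110:200,210:330,::-1],None,fx=6,fy=6,interpolation=cv2.INTER_CUBIC)
cv2.imwrite('pics/s7c.png',a)
E
```

```text
t=10.25 pos [0.437  0.1577 0.0101] psi -0.263 tilt 0.001 q [0.13 0.14 2.21 0.   0.79 0.39] op 0.996 F [-0.  -0.5  0.8]
 travel [ 0.0001  0.0005 -0.0001] dr [ 0.0003 -0.0005  0.0003]
```

View pics/s7c.png

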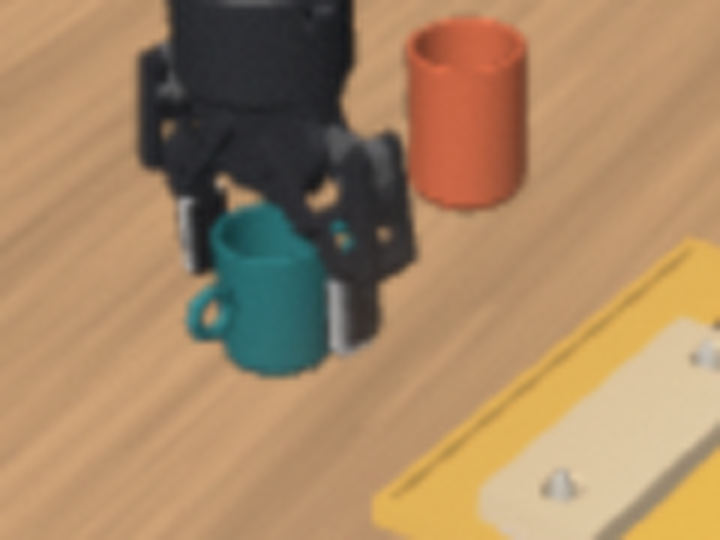

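Fingers straddle the cup's plain sides, handles clear. Close and lift.

Emit:
play_rows:
  claw: [255,255,255,255,255,255,255,255,255,255,255,255,255,255]
  travel:
    - [0,0,0]
    - [0,0,0]
    - [0,0,0]
    - [0,0,0]
    - [0,0,0]
    - [0,0,0]
    - [0,0,0]
    - [-0.01,0,0]
    - [-0.03,0,0]
    - [-0.06,0,0]
    - [-0.09,0,0]
    - [-0.11,0,0]
    - [-0.11,0,0]
    - [-0.11,0,0]
  dr:
    - [0,0,0]
    - [0,0,0]
    - [0,0,0]
    - [0,0,0]
    - [0,0,0]
    - [0,0,0]
    - [0,0,0]
    - [0,0,0]
    - [0,0,0]
    - [0,0,0]
    - [0,0,0]
    - [0,0,0]
    - [0,0,0]
    - [0,0,0]
  force: 40

```text
time: 11.7
eef_pos: [0.4372, 0.1577, 0.1207]
tcp_rot: [0.562, 0.43, -0.56, 0.43]
contact_force: [-0.7, -0.0, -1.9]
opening: 0.61
```

```bash
python3 - <<'E'
from h import *
goal([.6160,.1465,.12],-.263)
s=snap('scene','s8');t=snap('top','t8')
a=cv2.resize(s['img'][80:200,200:360,::-1],None,fx=5,fy=5,interpolation=cv2.INTER_CUBIC)
cv2.imwrite('pics/s8c.png',a)
cv2.imwrite('pics/t8c.png',cv2.resize(t['img'][155:225,150:260,::-1],None,fx=7,fy=7,interpolation=cv2.INTER_CUBIC))
E
```

```text
t=11.70 pos [0.4372 0.1577 0.1207] psi -0.263 tilt 0.002 q [ 0.13 -0.06  2.17  0.    1.03  0.39] op 0.610 F [-0.7 -0.  -1.9]
 travel [ 0.001   0.1756 -0.0356] dr [ 0.0004 -0.0012 -0.0017]
```

View pics/s8c.png

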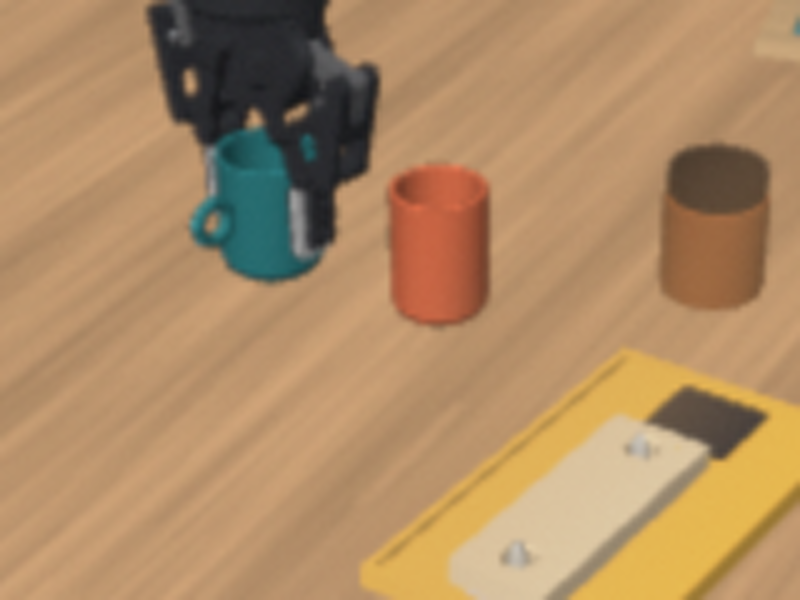

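View pics/t8c.png

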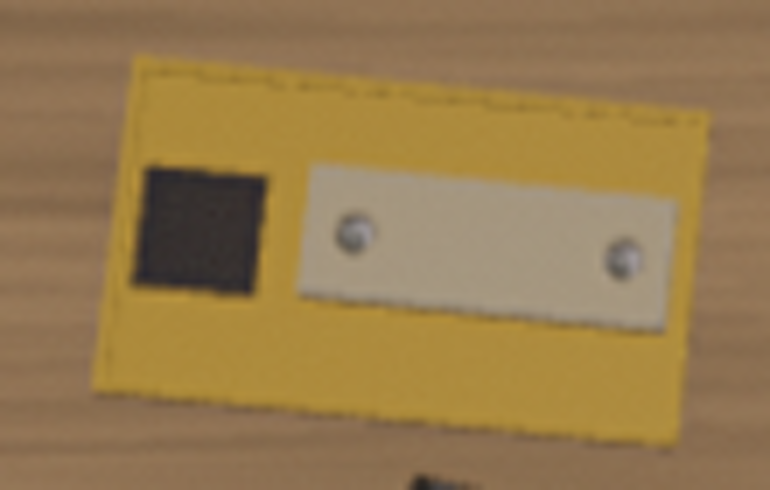

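```bash
python3 - <<'E'
from h import *
t=load('t8')
f=lambda x,y:((x+.5)/7-.5+150,(y+.5)/7-.5+155)
for p,z in[((487,247.5),.03),((355,232),.03),((623,258),.03)]:print(atz(t,*f(*p),z).round(4))
s=load('s8');g=lambda x,y:((x+.5)/5-.5+200,(y+.5)/5-.5+80)
for p in((516,555),(640,448)):print(atz(s,*g(*p),.03).round(4))
E
```

```text
[0.6164 0.1476 0.03  ]
[0.6231 0.2013 0.03  ]
[0.6117 0.0923 0.03  ]
[0.6108 0.0906 0.03  ]
[0.6234 0.1986 0.03  ]
```

Emit:
play_rows:
  claw: [255,255,255,255,255,255,255,255,255,255,255,255,255,255,255,255]
  travel:
    - [0,0.015,-0.003]
    - [0,0.045,-0.009]
    - [0,0.08,-0.016]
    - [0,0.115,-0.023]
    - [0,0.15,-0.03]
    - [0,0.17,-0.035]
    - [0,0.177,-0.036]
    - [0,0.177,-0.036]
    - [0.02,0.177,-0.036]
    - [0.04,0.177,-0.036]
    - [0.055,0.177,-0.036]
    - [0.065,0.177,-0.036]
    - [0.072,0.177,-0.036]
    - [0.077,0.177,-0.036]
    - [0.079,0.177,-0.036]
    - [0.079,0.177,-0.036]
  dr:
    - [0,0,0]
    - [0,0,0]
    - [0,0,0]
    - [0,0,0]
    - [0,0,0]
    - [0,0,0]
    - [0,0,0]
    - [0,0,0]
    - [0,0,0]
    - [0,0,0]
    - [0,0,0]
    - [0,0,0]
    - [0,0,0]
    - [0,0,0]
    - [0,0,0]
    - [0,0,0]

```text
time: 13.4
eef_pos: [0.6164, 0.1464, 0.0421]
tcp_rot: [-0.56, -0.431, 0.562, -0.43]
contact_force: [-4.7, -1.3, 6.4]
opening: 0.607
```

```bash
python3 - <<'E'
from h import *
goal([.617,.1465,.0401],-.263)
s=snap('scene','s9')
a=cv2.resize(s['img'][120:220,250:390,::-1],None,fx=5,fy=5,interpolation=cv2.INTER_CUBIC)
cv2.imwrite('pics/s9c.png',a)
E
```

```text
t=13.40 pos [0.6164 0.1464 0.0421] psi -0.262 tilt 0.003 q [0.07 0.41 1.79 0.   0.94 0.34] op 0.607 F [-4.7 -1.3  6.4]
 travel [ 0.002   0.0005 -0.0002] dr [0.0006 0.0005 0.0025]
```

View pics/s9c.png

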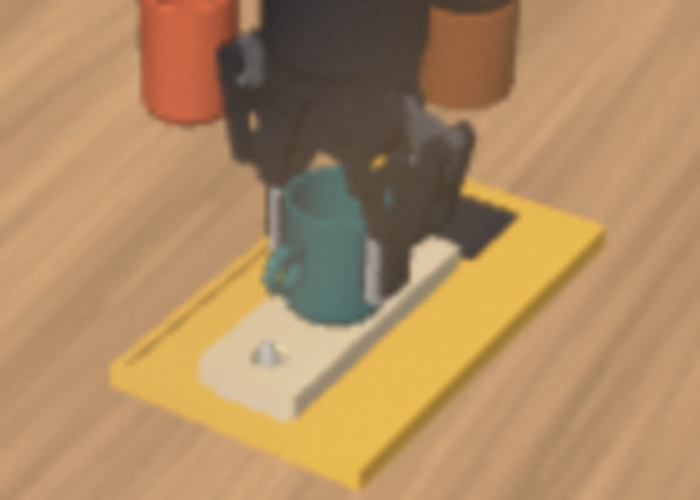

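Emit:
play_rows:
  claw: [60,30,0,0,0,0,0,0,0,0,0]
  travel:
    - [0,0,0]
    - [0,0,0]
    - [0,0,0]
    - [0,0,0]
    - [0,0,0]
    - [-0.02,0,0]
    - [-0.05,0,0]
    - [-0.09,0,0]
    - [-0.12,0,0]
    - [-0.12,0,0]
    - [-0.12,0,0]
  dr:
    - [0,0,0]
    - [0,0,0]
    - [0,0,0]
    - [0,0,0]
    - [0,0,0]
    - [0,0,0]
    - [0,0,0]
    - [0,0,0]
    - [0,0,0]
    - [0,0,0]
    - [0,0,0]

```text
time: 14.55
eef_pos: [0.6171, 0.1465, 0.1629]
tcp_rot: [-0.561, -0.431, 0.561, -0.43]
contact_force: [0.7, 1.5, -0.4]
opening: 1.0
```

```bash
python3 - <<'E'
from h import *
goal([.442,.3193,.16],-.107)
s=snap('scene','s10')
a=cv2.resize(s['img'][100:220,230:390,::-1],None,fx=5,fy=5,interpolation=cv2.INTER_CUBIC)
cv2.imwrite('pics/s10c.png',a)
E
```

```text
t=14.55 pos [0.6171 0.1465 0.1629] psi -0.262 tilt 0.001 q [0.07 0.26 1.74 0.   1.14 0.34] op 1.000 F [ 0.7  1.5 -0.4]
 travel [ 0.003  -0.2139 -0.1215] dr [-1.554e-01 -1.000e-04  7.000e-04]
```

View pics/s10c.png

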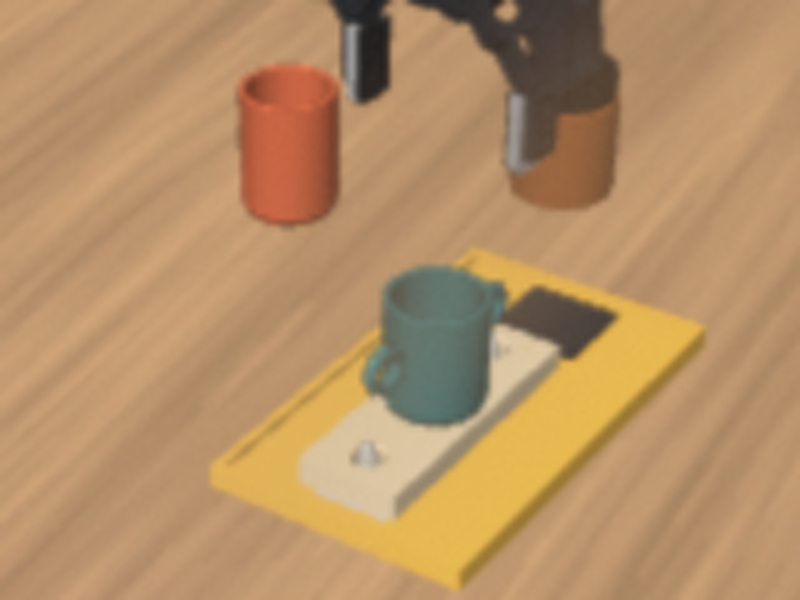

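Emit:
play_rows:
  claw: [0,0,0,0,0,0,0,0,0,0,0,0,0,0,0]
  travel:
    - [0,-0.03,-0.017]
    - [0,-0.065,-0.037]
    - [0,-0.1,-0.057]
    - [0,-0.135,-0.077]
    - [0,-0.17,-0.097]
    - [0,-0.2,-0.115]
    - [0,-0.214,-0.1215]
    - [0.003,-0.214,-0.1215]
    - [0.03,-0.214,-0.1215]
    - [0.06,-0.214,-0.1215]
    - [0.09,-0.214,-0.1215]
    - [0.115,-0.214,-0.1215]
    - [0.135,-0.214,-0.1215]
    - [0.141,-0.214,-0.1215]
    - [0.141,-0.214,-0.1215]
  dr:
    - [-0.03,0,0]
    - [-0.06,0,0]
    - [-0.09,0,0]
    - [-0.12,0,0]
    - [-0.155,0,0]
    - [-0.155,0,0]
    - [-0.155,0,0]
    - [-0.155,0,0]
    - [-0.155,0,0]
    - [-0.155,0,0]
    - [-0.155,0,0]
    - [-0.155,0,0]
    - [-0.155,0,0]
    - [-0.155,0,0]
    - [-0.155,0,0]

```text
time: 16.1
eef_pos: [0.4402, 0.3179, 0.0193]
tcp_rot: [-0.524, -0.473, 0.529, -0.471]
contact_force: [-1.1, -1.1, 0.5]
opening: 0.999
```

```bash
python3 - <<'E'
from h import *
goal([.442,.3193,.02],-.107)
s=snap('scene','s11')
a=cv2.resize(s['img'][80:180,230:370,::-1],None,fx=5,fy=5,interpolation=cv2.INTER_CUBIC)
cv2.imwrite('pics/s11c.png',a)
E
```

```text
t=16.10 pos [0.4402 0.3179 0.0193] psi -0.109 tilt 0.007 q [0.44 0.28 2.02 0.   0.85 0.55] op 0.999 F [-1.1 -1.1  0.5]
 travel [-0.0007  0.0016 -0.0016] dr [-0.0017  0.0023  0.0063]
```

View pics/s11c.png

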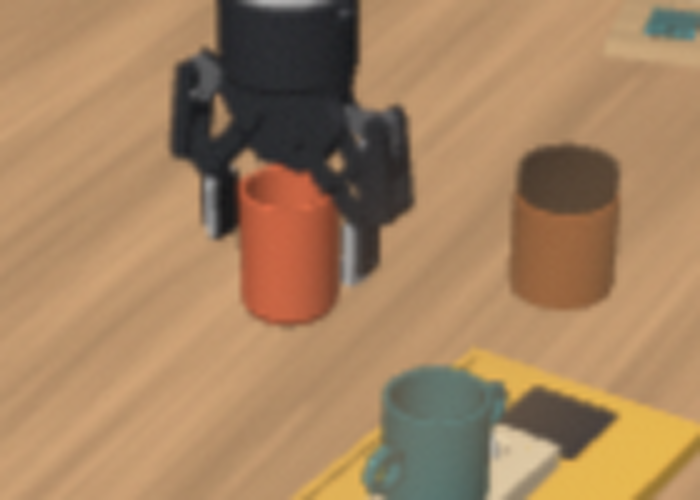

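Emit:
play_rows:
  claw: [0,255,255,255,255,255,255,255,255,255,255,255,255,255,255]
  travel:
    - [0,0.0015,-0.0015]
    - [0,0.0015,-0.0015]
    - [0,0.0015,-0.0015]
    - [0,0.0015,-0.0015]
    - [0,0.0015,-0.0015]
    - [0,0.0015,-0.0015]
    - [0,0.0015,-0.0015]
    - [0,0.0015,-0.0015]
    - [-0.01,0.0015,-0.0015]
    - [-0.03,0.0015,-0.0015]
    - [-0.06,0.0015,-0.0015]
    - [-0.1,0.0015,-0.0015]
    - [-0.14,0.0015,-0.0015]
    - [-0.16,0.0015,-0.0015]
    - [-0.16,0.0015,-0.0015]
  dr:
    - [0,0.002,0.006]
    - [0,0.002,0.006]
    - [0,0.002,0.006]
    - [0,0.002,0.006]
    - [0,0.002,0.006]
    - [0,0.002,0.006]
    - [0,0.002,0.006]
    - [0,0.002,0.006]
    - [0,0.002,0.006]
    - [0,0.002,0.006]
    - [0,0.002,0.006]
    - [0,0.002,0.006]
    - [0,0.002,0.006]
    - [0,0.002,0.006]
    - [0,0.002,0.006]

```text
time: 17.65
eef_pos: [0.4454, 0.321, 0.1851]
tcp_rot: [0.53, 0.471, -0.523, 0.473]
contact_force: [-0.3, 0.5, -1.3]
opening: 0.659
```

```bash
python3 - <<'E'
from h import *
goal([.5905,-.234,.18],-.107)
E
```

```text
t=17.65 pos [0.4454 0.321  0.1851] psi -0.108 tilt 0.011 q [ 0.44  0.05  1.94 -0.    1.15  0.55] op 0.659 F [-0.3  0.5 -1.3]
 travel [0.004  0.204  0.5361] dr [-0.001  -0.0055 -0.0094]
```

Emit:
play_rows:
  claw: [255,255,255,255,255,255,255,255,255,255,255,255,255,255,255,255,255,255,255,255]
  travel:
    - [0,0.005,0.013]
    - [0,0.015,0.039]
    - [0,0.027,0.071]
    - [0,0.039,0.103]
    - [0,0.052,0.137]
    - [0,0.065,0.171]
    - [0,0.078,0.205]
    - [0,0.091,0.239]
    - [0,0.104,0.273]
    - [0,0.117,0.307]
    - [0,0.13,0.342]
    - [0,0.143,0.376]
    - [0,0.156,0.41]
    - [0,0.169,0.444]
    - [0,0.182,0.478]
    - [0,0.193,0.507]
    - [0,0.201,0.528]
    - [0.004,0.204,0.536]
    - [0.004,0.204,0.536]
    - [0.004,0.204,0.536]
  dr:
    - [0,-0.005,-0.009]
    - [0,-0.005,-0.009]
    - [0,-0.005,-0.009]
    - [0,-0.005,-0.009]
    - [0,-0.005,-0.009]
    - [0,-0.005,-0.009]
    - [0,-0.005,-0.009]
    - [0,-0.005,-0.009]
    - [0,-0.005,-0.009]
    - [0,-0.005,-0.009]
    - [0,-0.005,-0.009]
    - [0,-0.005,-0.009]
    - [0,-0.005,-0.009]
    - [0,-0.005,-0.009]
    - [0,-0.005,-0.009]
    - [0,-0.005,-0.009]
    - [0,-0.005,-0.009]
    - [0,-0.005,-0.009]
    - [0,-0.005,-0.009]
    - [0,-0.005,-0.009]

```text
time: 19.65
eef_pos: [0.5893, -0.2329, 0.1782]
tcp_rot: [-0.526, -0.474, 0.526, -0.471]
contact_force: [-1.2, -0.1, -1.5]
opening: 0.658
```

```bash
python3 - <<'E'
from h import *
goal([.5905,-.234,.028],-.107)
E
```

```text
t=19.65 pos [ 0.5893 -0.2329  0.1782] psi -0.108 tilt 0.004 q [-0.54  0.25  1.73  0.    1.17 -0.43] op 0.658 F [-1.2 -0.1 -1.5]
 travel [0.1502 0.0017 0.0013] dr [-0.001  -0.0024  0.0027]
```

Emit:
play_rows:
  claw: [255,255,255,255,255,255,255,255,255,255,255]
  travel:
    - [0.02,0.001,0.001]
    - [0.05,0.001,0.001]
    - [0.08,0.001,0.001]
    - [0.105,0.001,0.001]
    - [0.125,0.001,0.001]
    - [0.135,0.001,0.001]
    - [0.141,0.001,0.001]
    - [0.145,0.001,0.001]
    - [0.148,0.001,0.001]
    - [0.148,0.001,0.001]
    - [0.148,0.001,0.001]
  dr:
    - [0,-0.002,0.003]
    - [0,-0.002,0.003]
    - [0,-0.002,0.003]
    - [0,-0.002,0.003]
    - [0,-0.002,0.003]
    - [0,-0.002,0.003]
    - [0,-0.002,0.003]
    - [0,-0.002,0.003]
    - [0,-0.002,0.003]
    - [0,-0.002,0.003]
    - [0,-0.002,0.003]

```text
time: 20.75
eef_pos: [0.5903, -0.2339, 0.031]
tcp_rot: [0.527, 0.472, -0.526, 0.473]
contact_force: [0.3, -0.5, -0.5]
opening: 0.655
```

```bash
python3 - <<'E'
from h import *
goal([.5905,-.234,.028],-.107)
s=snap('scene','s12')
a=cv2.resize(s['img'][200:330,150:310,::-1],None,fx=4.6,fy=4.6,interpolation=cv2.INTER_CUBIC)
cv2.imwrite('pics/s12c.png',a)
E
```

```text
t=20.75 pos [ 0.5903 -0.2339  0.031 ] psi -0.108 tilt 0.001 q [-0.54  0.43  1.79  0.    0.92 -0.43] op 0.655 F [ 0.3 -0.5 -0.5]
 travel [0.003  0.0002 0.    ] dr [-0.0011  0.0001 -0.0015]
```

View pics/s12c.png

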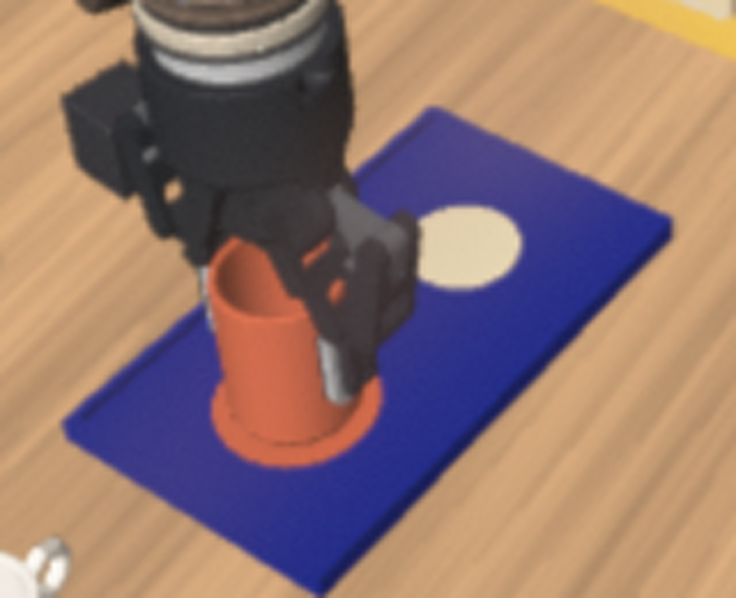

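Emit:
play_rows:
  claw: [255,255,255,60,30,0,0,0,0,0,0,0,0,0]
  travel:
    - [0.002,0,0]
    - [0.003,0,0]
    - [0.003,0,0]
    - [0.003,0,0]
    - [0.003,0,0]
    - [0.003,0,0]
    - [0.003,0,0]
    - [0.003,0,0]
    - [-0.02,0,0]
    - [-0.05,0,0]
    - [-0.09,0,0]
    - [-0.12,0,0]
    - [-0.12,0,0]
    - [-0.12,0,0]
  dr:
    - [0,0,0]
    - [0,0,0]
    - [0,0,0]
    - [0,0,0]
    - [0,0,0]
    - [0,0,0]
    - [0,0,0]
    - [0,0,0]
    - [0,0,0]
    - [0,0,0]
    - [0,0,0]
    - [0,0,0]
    - [0,0,0]
    - [0,0,0]

```text
time: 22.2
eef_pos: [0.5905, -0.2341, 0.1518]
tcp_rot: [0.527, 0.471, -0.526, 0.473]
contact_force: [-1.1, -0.5, -0.6]
opening: 1.002
```

```bash
python3 - <<'E'
from h import *
goal([.430,-.3055,.15],-.107)
s=snap('scene','s13')
a=cv2.resize(s['img'][200:350,60:310,::-1],None,fx=3.2,fy=3.2,interpolation=cv2.INTER_CUBIC)
cv2.imwrite('pics/s13c.png',a)
E
```

```text
t=22.20 pos [ 0.5905 -0.2341  0.1518] psi -0.108 tilt 0.003 q [-0.54  0.27  1.75  0.    1.12 -0.43] op 1.002 F [-1.1 -0.5 -0.6]
 travel [ 0.0014 -0.1518  0.0883] dr [-0.0011  0.0009 -0.0031]
```

View pics/s13c.png

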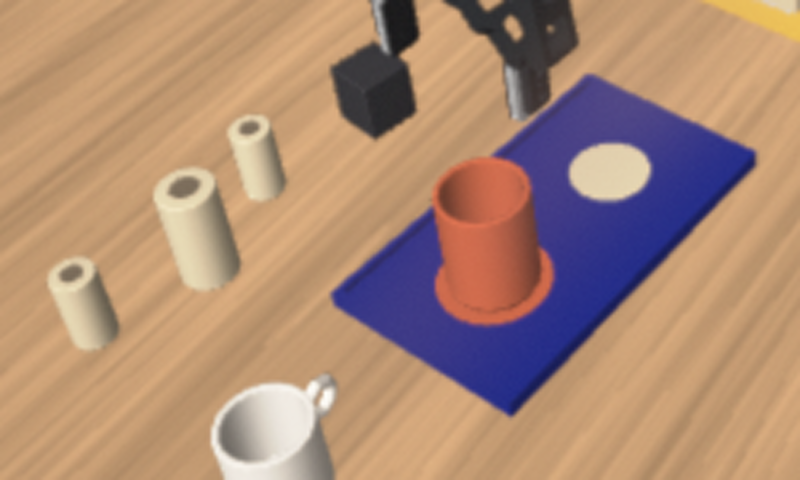

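Emit:
play_rows:
  claw: [0,0,0,0,0,0,0,0,0,0,0,0,0]
  travel:
    - [0,-0.03,0.017]
    - [0,-0.065,0.038]
    - [0,-0.1,0.058]
    - [0,-0.135,0.078]
    - [0.001,-0.152,0.088]
    - [0.001,-0.152,0.088]
    - [0.03,-0.152,0.088]
    - [0.06,-0.152,0.088]
    - [0.09,-0.152,0.088]
    - [0.115,-0.152,0.088]
    - [0.13,-0.152,0.088]
    - [0.134,-0.152,0.088]
    - [0.134,-0.152,0.088]
  dr:
    - [0,0,0]
    - [0,0,0]
    - [0,0,0]
    - [0,0,0]
    - [0,0,0]
    - [0,0,0]
    - [0,0,0]
    - [0,0,0]
    - [0,0,0]
    - [0,0,0]
    - [0,0,0]
    - [0,0,0]
    - [0,0,0]

```text
time: 23.55
eef_pos: [0.4292, -0.3042, 0.0154]
tcp_rot: [0.526, 0.473, -0.526, 0.472]
contact_force: [-1.2, 0.0, -0.2]
opening: 0.999
```

```bash
python3 - <<'E'
from h import *
goal([.430,-.3055,.018],-.107)
s=snap('scene','s14')
a=cv2.resize(s['img'][200:350,50:250,::-1],None,fx=4,fy=4,interpolation=cv2.INTER_CUBIC)
cv2.imwrite('pics/s14c.png',a)
E
```

```text
t=23.55 pos [ 0.4292 -0.3042  0.0154] psi -0.108 tilt 0.002 q [-0.81  0.25  2.07  0.    0.82 -0.7 ] op 0.999 F [-1.2  0.  -0.2]
 travel [-0.0026  0.001   0.0012] dr [-0.0007 -0.0014  0.0008]
```

View pics/s14c.png

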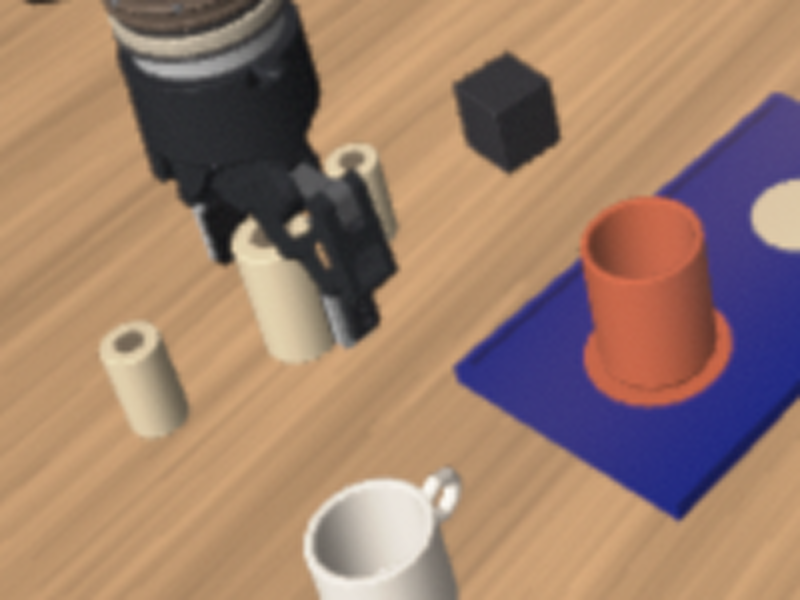

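Emit:
play_rows:
  claw: [0,255,255,255,255,255,255,255,255,255,255,255,255,255,255]
  travel:
    - [-0.002,0.001,0.001]
    - [-0.002,0.001,0.001]
    - [-0.002,0.001,0.001]
    - [-0.002,0.001,0.001]
    - [-0.002,0.001,0.001]
    - [-0.002,0.001,0.001]
    - [-0.002,0.001,0.001]
    - [-0.002,0.001,0.001]
    - [-0.002,0.001,0.001]
    - [-0.012,0.001,0.001]
    - [-0.03,0.001,0.001]
    - [-0.06,0.001,0.001]
    - [-0.1,0.001,0.001]
    - [-0.12,0.001,0.001]
    - [-0.12,0.001,0.001]
  dr:
    - [0,0,0]
    - [0,0,0]
    - [0,0,0]
    - [0,0,0]
    - [0,0,0]
    - [0,0,0]
    - [0,0,0]
    - [0,0,0]
    - [0,0,0]
    - [0,0,0]
    - [0,0,0]
    - [0,0,0]
    - [0,0,0]
    - [0,0,0]
    - [0,0,0]

```text
time: 25.1
eef_pos: [0.4323, -0.3076, 0.1404]
tcp_rot: [0.527, 0.469, -0.526, 0.475]
contact_force: [0.8, 0.3, -2.0]
opening: 0.408
```

```bash
python3 - <<'E'
from h import *
goal([.6012,-.1245,.14],-.107)
E
```

```text
t=25.10 pos [ 0.4323 -0.3076  0.1404] psi -0.108 tilt 0.009 q [-0.81  0.06  2.01  0.    1.06 -0.7 ] op 0.408 F [ 0.8  0.3 -2. ]
 travel [ 0.0004  0.1482 -0.2002] dr [-0.0007  0.0051 -0.0073]
```

Emit:
play_rows:
  claw: [255,255,255,255,255,255,255,255,255,255,255,255,255,255,255,255,255,255,255]
  travel:
    - [0,0.01,-0.013]
    - [0,0.028,-0.038]
    - [0,0.05,-0.068]
    - [0,0.072,-0.098]
    - [0,0.094,-0.128]
    - [0,0.116,-0.158]
    - [0,0.137,-0.185]
    - [0,0.148,-0.2]
    - [0,0.148,-0.2]
    - [0,0.148,-0.2]
    - [0.02,0.148,-0.2]
    - [0.045,0.148,-0.2]
    - [0.07,0.148,-0.2]
    - [0.09,0.148,-0.2]
    - [0.1,0.148,-0.2]
    - [0.106,0.148,-0.2]
    - [0.111,0.148,-0.2]
    - [0.111,0.148,-0.2]
    - [0.111,0.148,-0.2]
  dr:
    - [0,0.005,-0.007]
    - [0,0.005,-0.007]
    - [0,0.005,-0.007]
    - [0,0.005,-0.007]
    - [0,0.005,-0.007]
    - [0,0.005,-0.007]
    - [0,0.005,-0.007]
    - [0,0.005,-0.007]
    - [0,0.005,-0.007]
    - [0,0.005,-0.007]
    - [0,0.005,-0.007]
    - [0,0.005,-0.007]
    - [0,0.005,-0.007]
    - [0,0.005,-0.007]
    - [0,0.005,-0.007]
    - [0,0.005,-0.007]
    - [0,0.005,-0.007]
    - [0,0.005,-0.007]
    - [0,0.005,-0.007]

```text
time: 27.0
eef_pos: [0.6023, -0.1256, 0.0303]
tcp_rot: [0.526, 0.472, -0.526, 0.473]
contact_force: [0.5, -0.2, -1.6]
opening: 0.409
```

```bash
python3 - <<'E'
from h import *
goal([.6012,-.1245,.0255],-.107)
s=snap('scene','s15')
a=cv2.resize(s['img'][180:330,150:330,::-1],None,fx=4,fy=4,interpolation=cv2.INTER_CUBIC)
cv2.imwrite('pics/s15c.png',a)
E
```

```text
t=27.00 pos [ 0.6023 -0.1256  0.0303] psi -0.108 tilt 0.002 q [-0.37  0.39  1.85 -0.    0.9  -0.26] op 0.409 F [ 0.5 -0.2 -1.6]
 travel [ 0.0048 -0.0012 -0.001 ] dr [-0.0008  0.0005 -0.0018]
```

View pics/s15c.png

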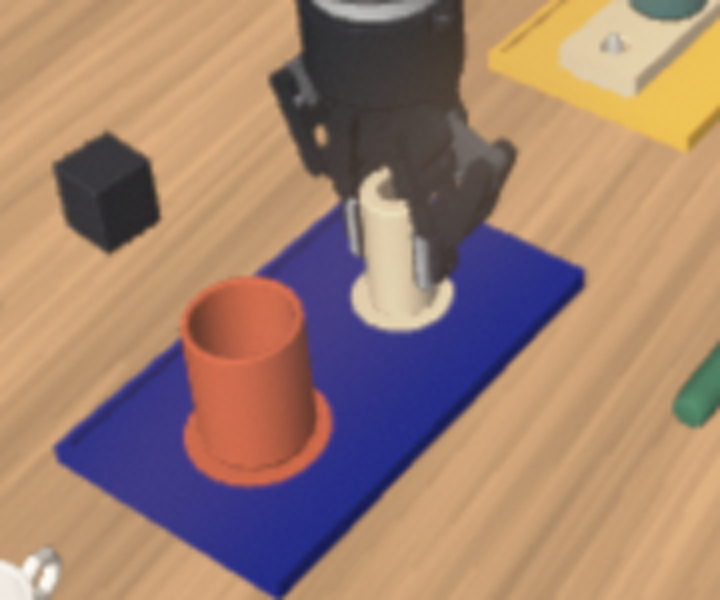

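Prop hovers over the cream spot. Lower about 5 mm and let go.

Emit:
play_rows:
  claw: [255,255,255,255,90,60,30,0,0,0,0,0,0,0,0,0]
  travel:
    - [0.002,-0.001,-0.001]
    - [0.004,-0.001,-0.001]
    - [0.0055,-0.001,-0.001]
    - [0.0055,-0.001,-0.001]
    - [0.005,-0.001,-0.001]
    - [0.005,-0.001,-0.001]
    - [0.005,-0.001,-0.001]
    - [0.005,-0.001,-0.001]
    - [0.005,-0.001,-0.001]
    - [0,-0.001,-0.001]
    - [-0.02,-0.001,-0.001]
    - [-0.05,-0.001,-0.001]
    - [-0.09,-0.001,-0.001]
    - [-0.12,-0.001,-0.001]
    - [-0.12,-0.001,-0.001]
    - [-0.12,-0.001,-0.001]
  dr:
    - [0,0,0]
    - [0,0,0]
    - [0,0,0]
    - [0,0,0]
    - [0,0,0]
    - [0,0,0]
    - [0,0,0]
    - [0,0,0]
    - [0,0,0]
    - [0,0,0]
    - [0,0,0]
    - [0,0,0]
    - [0,0,0]
    - [0,0,0]
    - [0,0,0]
    - [0,0,0]

```text
time: 28.65
eef_pos: [0.6017, -0.1246, 0.1517]
tcp_rot: [0.527, 0.471, -0.525, 0.474]
contact_force: [-0.8, -0.2, -0.4]
opening: 1.0
```

```bash
python3 - <<'E'
from h import *
goal([.4305,-.1465,.14],-.192)
s=snap('scene','s16')
a=cv2.resize(s['img'][180:330,150:330,::-1],None,fx=4,fy=4,interpolation=cv2.INTER_CUBIC)
cv2.imwrite('pics/s16c.png',a)
E
```

```text
t=28.65 pos [ 0.6017 -0.1246  0.1517] psi -0.108 tilt 0.004 q [-0.37  0.23  1.8  -0.    1.11 -0.26] op 1.000 F [-0.8 -0.2 -0.4]
 travel [ 0.0111 -0.1679  0.0402] dr [ 0.0844  0.001  -0.0043]
```

View pics/s16c.png

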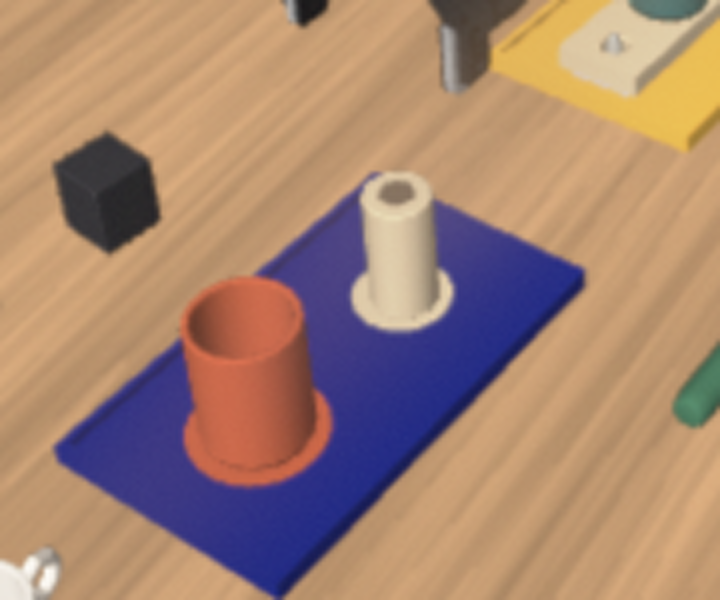

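Emit:
play_rows:
  claw: [0,0,0,0,0,0,0,0,0,0,0,0,0]
  travel:
    - [0,-0.03,0.007]
    - [0,-0.07,0.017]
    - [0,-0.11,0.026]
    - [0,-0.15,0.036]
    - [0.005,-0.168,0.04]
    - [0.011,-0.168,0.04]
    - [0.04,-0.168,0.04]
    - [0.075,-0.168,0.04]
    - [0.105,-0.168,0.04]
    - [0.13,-0.168,0.04]
    - [0.141,-0.168,0.04]
    - [0.145,-0.168,0.04]
    - [0.145,-0.168,0.04]
  dr:
    - [0.02,0,0]
    - [0.04,0,0]
    - [0.06,0,0]
    - [0.084,0,0]
    - [0.084,0,-0.004]
    - [0.084,0,-0.004]
    - [0.084,0,-0.004]
    - [0.084,0,-0.004]
    - [0.084,0,-0.004]
    - [0.084,0,-0.004]
    - [0.084,0,-0.004]
    - [0.084,0,-0.004]
    - [0.084,0,-0.004]

```text
time: 30.0
eef_pos: [0.4299, -0.1459, 0.0045]
tcp_rot: [-0.545, -0.451, 0.546, -0.449]
contact_force: [0.5, 0.1, 0.6]
opening: 0.999
```

```bash
python3 - <<'E'
from h import *
goal([.4305,-.1465,.006],-.192)
s=snap('scene','s17')
a=cv2.resize(s['img'][150:280,100:260,::-1],None,fx=4.6,fy=4.6,interpolation=cv2.INTER_CUBIC)
cv2.imwrite('pics/s17c.png',a)
E
```

```text
t=30.00 pos [ 0.4299 -0.1459  0.0045] psi -0.191 tilt 0.003 q [-0.55  0.14  2.24 -0.    0.77 -0.36] op 0.999 F [0.5 0.1 0.6]
 travel [-0.0015  0.0007  0.0005] dr [0.0006 0.0001 0.0035]
```

View pics/s17c.png

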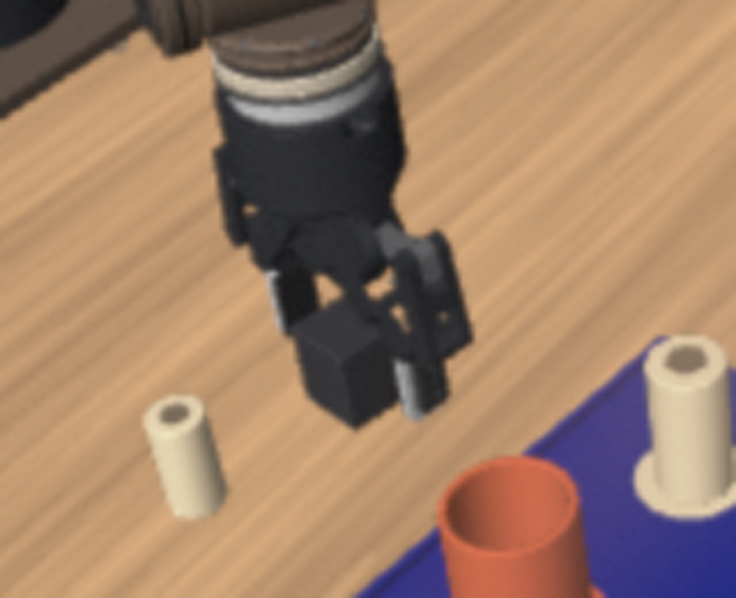

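Emit:
play_rows:
  claw: [0,255,255,255,255,255,255,255,255,255,255,255,255,255,255,255]
  travel:
    - [-0.002,0,0]
    - [-0.002,0,0]
    - [-0.002,0,0]
    - [-0.002,0,0]
    - [-0.002,0,0]
    - [-0.002,0,0]
    - [-0.002,0,0]
    - [-0.002,0,0]
    - [-0.002,0,0]
    - [-0.012,0,0]
    - [-0.03,0,0]
    - [-0.06,0,0]
    - [-0.1,0,0]
    - [-0.14,0,0]
    - [-0.155,0,0]
    - [-0.155,0,0]
  dr:
    - [0,0,0.003]
    - [0,0,0.003]
    - [0,0,0.003]
    - [0,0,0.003]
    - [0,0,0.003]
    - [0,0,0.003]
    - [0,0,0.003]
    - [0,0,0.003]
    - [0,0,0.003]
    - [0,0,0.003]
    - [0,0,0.003]
    - [0,0,0.003]
    - [0,0,0.003]
    - [0,0,0.003]
    - [0,0,0.003]
    - [0,0,0.003]

```text
time: 31.65
eef_pos: [0.4324, -0.1471, 0.1635]
tcp_rot: [0.546, 0.447, -0.545, 0.453]
contact_force: [0.7, -0.3, -1.4]
opening: 0.438
```

```bash
python3 - <<'E'
from h import *
goal([.6285,.2665,.16],-.107)
E
```

```text
t=31.65 pos [ 0.4324 -0.1471  0.1635] psi -0.191 tilt 0.008 q [-0.55 -0.15  2.16 -0.    1.12 -0.36] op 0.438 F [ 0.7 -0.3 -1.4]
 travel [ 0.0031  0.1139 -0.4434] dr [-0.0843  0.0034 -0.0077]
```

Emit:
play_rows:
  claw: [255,255,255,255,255,255,255,255,255,255,255,255,255,255,255,255,255]
  travel:
    - [0,0.004,-0.014]
    - [0,0.011,-0.042]
    - [0,0.019,-0.075]
    - [0,0.028,-0.11]
    - [0,0.037,-0.145]
    - [0,0.046,-0.18]
    - [0,0.055,-0.215]
    - [0,0.064,-0.25]
    - [0,0.073,-0.285]
    - [0,0.082,-0.32]
    - [0,0.091,-0.355]
    - [0,0.1,-0.39]
    - [0,0.108,-0.42]
    - [0,0.112,-0.436]
    - [0.003,0.114,-0.443]
    - [0.003,0.114,-0.443]
    - [0.003,0.114,-0.443]
  dr:
    - [0,0.003,-0.008]
    - [-0.01,0.003,-0.008]
    - [-0.02,0.003,-0.008]
    - [-0.03,0.003,-0.008]
    - [-0.04,0.003,-0.008]
    - [-0.05,0.003,-0.008]
    - [-0.06,0.003,-0.008]
    - [-0.07,0.003,-0.008]
    - [-0.08,0.003,-0.008]
    - [-0.084,0.003,-0.008]
    - [-0.084,0.003,-0.008]
    - [-0.084,0.003,-0.008]
    - [-0.084,0.003,-0.008]
    - [-0.084,0.003,-0.008]
    - [-0.084,0.003,-0.008]
    - [-0.084,0.003,-0.008]
    - [-0.084,0.003,-0.008]

```text
time: 33.35
eef_pos: [0.6276, 0.2652, 0.1584]
tcp_rot: [-0.525, -0.473, 0.527, -0.472]
contact_force: [-1.3, 0.1, -1.4]
opening: 0.435
```

```bash
python3 - <<'E'
from h import *
goal([.6285,.2660,.0145],-.107)
E
```

```text
t=33.35 pos [0.6276 0.2652 0.1584] psi -0.108 tilt 0.003 q [ 0.25  0.36  1.62 -0.    1.17  0.36] op 0.435 F [-1.3  0.1 -1.4]
 travel [ 0.1439  0.0012 -0.0011] dr [-0.0007  0.0018  0.003 ]
```

Emit:
play_rows:
  claw: [255,255,255,255,255,255,255,255,255,255,255]
  travel:
    - [0.02,0.001,-0.001]
    - [0.05,0.001,-0.001]
    - [0.08,0.001,-0.001]
    - [0.105,0.001,-0.001]
    - [0.12,0.001,-0.001]
    - [0.13,0.001,-0.001]
    - [0.135,0.001,-0.001]
    - [0.138,0.001,-0.001]
    - [0.14,0.001,-0.001]
    - [0.14,0.001,-0.001]
    - [0.14,0.001,-0.001]
  dr:
    - [0,0.002,0.003]
    - [0,0.002,0.003]
    - [0,0.002,0.003]
    - [0,0.002,0.003]
    - [0,0.002,0.003]
    - [0,0.002,0.003]
    - [0,0.002,0.003]
    - [0,0.002,0.003]
    - [0,0.002,0.003]
    - [0,0.002,0.003]
    - [0,0.002,0.003]

```text
time: 34.45
eef_pos: [0.6288, 0.2661, 0.0193]
tcp_rot: [0.527, 0.472, -0.526, 0.473]
contact_force: [-0.8, -0.2, -1.2]
opening: 0.44
```

```bash
python3 - <<'E'
from h import *
goal([.6285,.2660,.0145],-.107)
s=snap('scene','s18')
a=cv2.resize(s['img'][110:220,250:400,::-1],None,fx=5,fy=5,interpolation=cv2.INTER_CUBIC)
cv2.imwrite('pics/s18c.png',a)
E
```

```text
t=34.45 pos [0.6288 0.2661 0.0193] psi -0.108 tilt 0.002 q [0.25 0.53 1.67 0.   0.94 0.36] op 0.440 F [-0.8 -0.2 -1.2]
 travel [ 0.0048 -0.0003  0.0001] dr [-0.0006 -0.0007 -0.0013]
```

View pics/s18c.png

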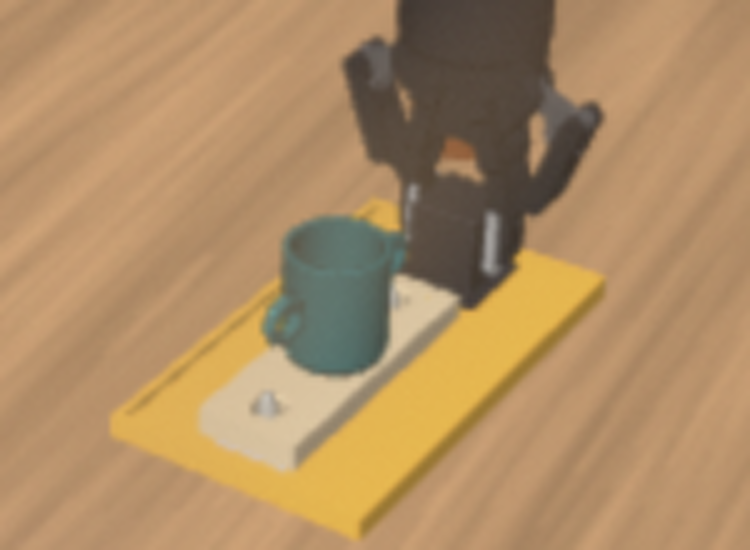

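Emit:
play_rows:
  claw: [255,255,255,255,90,60,30,0,0,0,0,0,0,0,0,0]
  travel:
    - [0.002,0,0]
    - [0.004,0,0]
    - [0.005,0,0]
    - [0.005,0,0]
    - [0.005,0,0]
    - [0.005,0,0]
    - [0.005,0,0]
    - [0.005,0,0]
    - [0.005,0,0]
    - [0,0,0]
    - [-0.02,0,0]
    - [-0.06,0,0]
    - [-0.1,0,0]
    - [-0.14,0,0]
    - [-0.15,0,0]
    - [-0.15,0,0]
  dr:
    - [0,0,0]
    - [0,0,0]
    - [0,0,0]
    - [0,0,0]
    - [0,0,0]
    - [0,0,0]
    - [0,0,0]
    - [0,0,0]
    - [0,0,0]
    - [0,0,0]
    - [0,0,0]
    - [0,0,0]
    - [0,0,0]
    - [0,0,0]
    - [0,0,0]
    - [0,0,0]

```text
time: 36.1
eef_pos: [0.6301, 0.2664, 0.1727]
tcp_rot: [0.529, 0.471, -0.524, 0.474]
contact_force: [-0.6, -0.5, -0.5]
opening: 1.002
```

Emit:
play_rows:
  claw: [0,0,0,0,0,0,0,0]
  travel:
    - [-0.02,-0.04,0]
    - [-0.03,-0.08,0]
    - [-0.03,-0.12,0]
    - [-0.03,-0.16,0]
    - [-0.03,-0.19,0]
    - [-0.03,-0.2,0]
    - [-0.03,-0.2,0]
    - [-0.03,-0.2,0]
  dr:
    - [0,0,0]
    - [0,0,0]
    - [0,0,0]
    - [0,0,0]
    - [0,0,0]
    - [0,0,0]
    - [0,0,0]
    - [0,0,0]

```text
time: 36.9
eef_pos: [0.4316, 0.2876, 0.2006]
tcp_rot: [0.528, 0.471, -0.524, 0.474]
contact_force: [0.1, 0.3, -0.7]
opening: 0.998
```

```bash
python3 - <<'E'
from h import *
s=snap('scene','s20');t=snap('top','t20')
cv2.imwrite('pics/s20c.png',cv2.resize(s['img'][100:360,60:400,::-1],None,fx=2.3,fy=2.3,interpolation=cv2.INTER_CUBIC))
cv2.imwrite('pics/t20c.png',cv2.resize(t['img'][150:240,150:390,::-1],None,fx=3.3,fy=3.3,interpolation=cv2.INTER_CUBIC))
E
```

```text
(no output)
```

View pics/s20c.png

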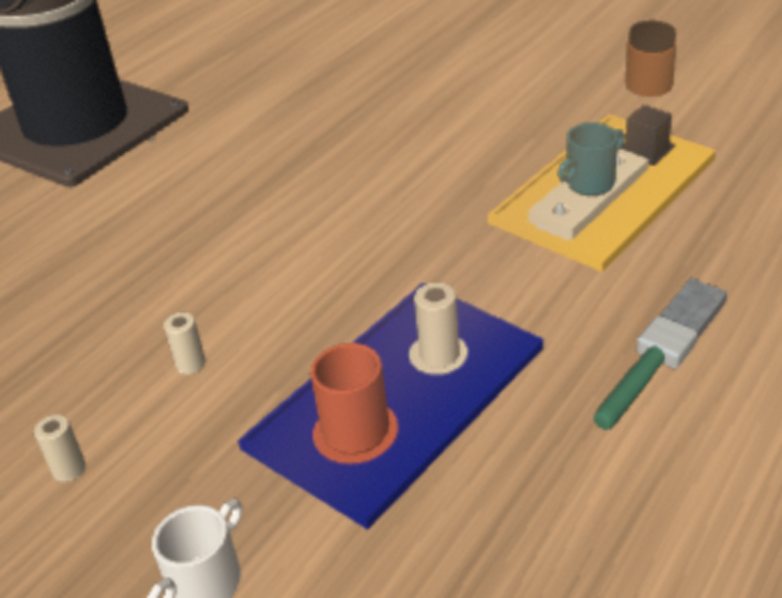

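View pics/t20c.png

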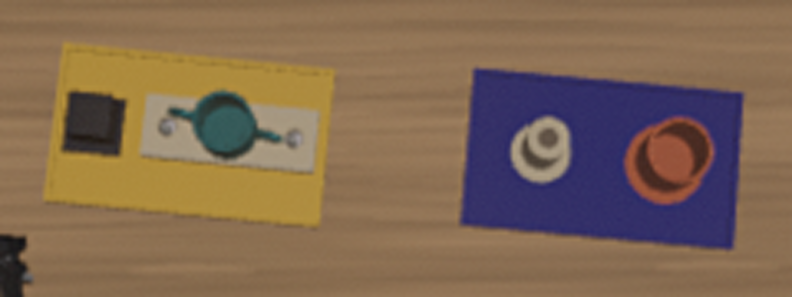

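```bash
python3 - <<'E'
from h import *
t=load('t20');s=load('s20')
f=lambda x,y:((x+.5)/3.3-.5+150,(y+.5)/3.3-.5+150)
g=lambda x,y:((x+.5)/2.3-.5+60,(y+.5)/2.3-.5+100)
for n,p,z in[('teal',(225,122),.09),('plate',(229,132.5),.03),('sq',(90,116),.053),('prop',(547,138),.078),('beak',(676,156),.083)]:print(n,atz(t,*f(*p),z).round(4))
for n,p,z in[('teal',(592,141),.09),('prop',(436,294),.078),('beak',(348,366),.083),('sq',(650,120),.053)]:print('s',n,atz(s,*g(*p),z).round(4))
E
```

```text
teal [0.616  0.1454 0.09  ]
plate [0.6167 0.1479 0.03  ]
sq [0.628  0.2636 0.053 ]
prop [ 0.6027 -0.1228  0.078 ]
beak [ 0.586 -0.23   0.083]
s teal [0.6237 0.1356 0.09  ]
s prop [ 0.6047 -0.1241  0.078 ]
s beak [ 0.5941 -0.2337  0.083 ]
s sq [0.6365 0.2552 0.053 ]
```

```bash
python3 - <<'E'
from h import *
s=load('s20');t=load('t20')
cv2.imwrite('pics/s20d.png',cv2.resize(s['img'][140:220,265:375,::-1],None,fx=7,fy=7,interpolation=cv2.INTER_CUBIC))
cv2.imwrite('pics/t20d.png',cv2.resize(t['img'][160:220,160:255,::-1],None,fx=8,fy=8,interpolation=cv2.INTER_CUBIC))
E
```

```text
(no output)
```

View pics/s20d.png

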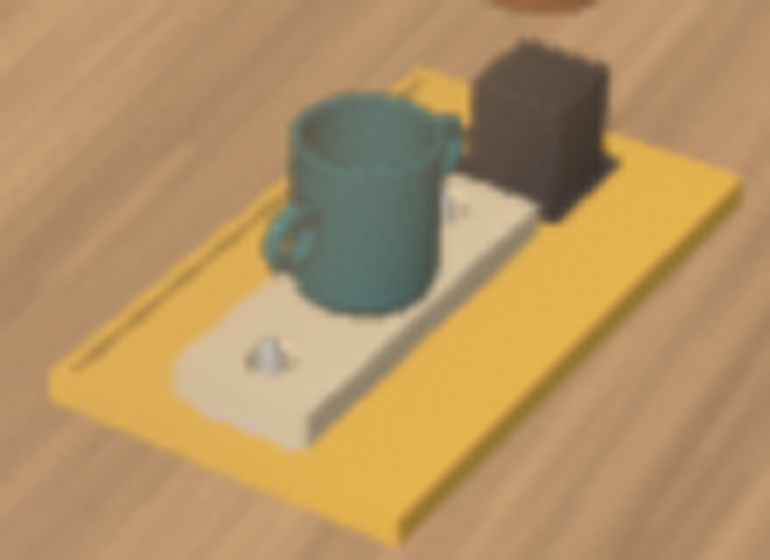

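View pics/t20d.png

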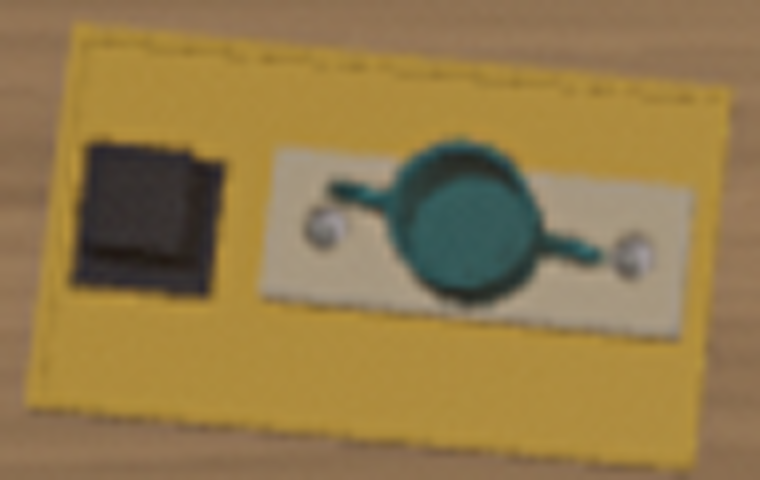

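```bash
python3 - <<'E'
from h import *
t=load('t20');s=load('s20')
f=lambda x,y:((x+.5)/8-.5+160,(y+.5)/8-.5+160)
g=lambda x,y:((x+.5)/7-.5+265,(y+.5)/7-.5+140)
print('s teal',atz(s,*g(368,133),.09).round(4),'dowel',atz(s,*g(268,350),.036),atz(s,*g(542,72),.053))
print('t teal',atz(t,*f(464,220),.09).round(4),'foot inside',atz(t,*f(475,233),.035),'plate',atz(t,*f(478,243),.03),'sq',atz(t,*f(140,200),.053))
E
```

```text
s teal [0.6191 0.145  0.09  ] dowel [0.61272405 0.08701291 0.036     ] [0.63179469 0.26379575 0.053     ]
t teal [0.6148 0.1461 0.09  ] foot inside [0.61913319 0.14773486 0.035     ] plate [0.61632288 0.14713606 0.03      ] sq [0.62868176 0.26325658 0.053     ]
```

```bash
python3 - <<'E'
from h import *
print(ctrl.sign_off())
E
```

```text
the job is handed in; nothing more can be done
None
```

Both kits are made up and the job is handed in at about 37 s of the 128 s. I get no verdict from the sign-off, so what follows rests on my own picture checks.

**Order of work:** I lowered the setter plate over both dowels first. Then I placed the teal cup on its middle, the beaker and the largest round prop on the blue tray, and the square prop on its grey square. The gripper was then raised and moved clear of everything.

**Last checks:**
- **Plate:** it lies flat and level, with both dowel tips showing through the holes. Its centre reads within about 2 mm of the middle between the dowels.
- **Teal cup and square prop:** both stand upright. Close crops from both cameras put the cup about 2–3 mm off the plate's centre. The square prop is about 2–4 mm off its mark.
- **Beaker and round prop:** both stand upright on their spots, reading about 2–6 mm off centre. These come only from a coarser crop.
- **Left alone:** the white cup and the brush look untouched in the last pictures, and so does the glaze jar. I judged this by eye and did not measure them again.

**Disagreement:** one coarse reading from the scene camera put the teal cup about 12 mm off centre, and the square prop off by a similar amount. The closer crop did not bear this out, so I took it as a pixel-reading error. Otherwise the two cameras differed by about 2–5 mm throughout; for the beaker, whose coarse readings I did not repeat, they differed by about 9 mm.

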